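Snap the controller board onto its standoffs

ROBOT

A 6-joint arm with a two-finger parallel gripper is mounted at the origin on the work surface. World frame = base frame: x ahead of the robot, y to its left, z up, the work surface at z = 0. Lengths are in m, angles in rad, forces in N, time in s.
With the tool pointing down it reaches from about 0.3 to 0.75 m from the base axis. Payload 8.5 kg.
Tool frame: the origin (TCP) lies midway between the tips of the shut fingers; the grasp point (between the pads) lies 19 mm behind it; y points along the fingers, x is the direction in which the jaws open and shut, and the axes are right-handed (so a half turn about y gives the same grasp; the last joint's range is limited). The gripper opens to 88 mm and grips with 3 to 60 N. Pads are 18 mm wide; open, the fingers measure 123 mm over their backs; the gripper's body (75 mm by 187 mm) begins 45 mm behind the grasp point.
Start: joints at [0.968, 0.381, 1.297, -0, 1.464, -0.215], TCP at [0.208, 0.509, 0.218] pointing down, gripper open.
Joint ranges: [-3.11, 3.11], [-0.89, 2.33], [0.22, 2.48], [-1.42, 4.56], [0.17, 2.85], [-2.88, 2.88]. Speed limits (rad/s): [2.39, 2.39, 3.14, 3.14, 3.14, 3.14].

INTERFACE

Orientations are given as a unit quaternion [w, x, y, z].
In Python, from plant import robot gives the robot as it stands. The module is installed in compiled form; this text tells all that it offers.
- The arm moves only by the tool apply_moves, never from a script. Its argument "motion" is one flat list of numbers, 5 for each row, row after row: the opening in per cent of the stroke, from 0 (shut) to 100 (fully open), then the shift along the tool's x, y, z in units of 25 mm (1.0 is 25 mm), then the turn about the tool's y in units of 5 degrees (1.0 is 5 degrees). In form: [fingers, x, y, z, roll, fingers, x, y, z, roll, ...]. A call has exactly 8 rows; each row shifts and turns the commanded pose from where the row before left it, along the tool's axes as they then stand; what a row does not reach is not made up. A row lasts 1/10 s, in which the tool goes at most 50 mm and 8.59 degrees, less where a joint would pass 70% of its speed; a pose out of reach is approached as far as the arm can. A call is refused whole if a number of a shift passes 1 or a number of a turn 1, either way. A call with a gripper value outside its range is refused whole. The fingers move at their own pace and stop on an object; "grip_force" is the grip in N (left out, the last holds). Time passes only in rows, so rows that do not move let the fingers close, or fill a call up. It gives the time, the measured TCP pose, the force and the opening at its end, in the units of the state.
- robot.read_state(): the state, without advancing time (a new reading comes with each control period).
- robot.camera(name): name is "side" or "top" or "wrist"; returns a dict with "img" (400x640x3 uint8, red, green, blue), "fx", "fy", "cx", "cy" (pixels), "D" ([k1, k2, p1, p2, k3] as OpenCV has them; the pictures are not rectified), "world_from_camera" (4x4, takes a point from camera to world coordinates); the wrist camera has in their place "tool_from_camera" (4x4, takes a point from camera to tool coordinates, whose origin is the TCP and whose axes are the tool frame's). Camera axes: x right, y down, z forward; pixel columns grow to the right and rows downward; lengths in m; the calibration is good to about 2 mm. A picture is of the moment at which its call begins: read the wrist's pose just before it. There is no depth.
- robot.job_done(): hands the job in, once; it reports no verdict.
The state is a dict: "clock": time; "joint_pos": joint angles; "joint_velocities": joint speeds; "effort": joint torques, N m; "ee_pos": TCP position; "orientation": TCP orientation; "ft_force": force on the tool from outside, world axes, zero at the start; "wrist_torque": the same for the moment, N m; "finger_gap": finger opening in m.
Only numpy, scipy, OpenCV 4.12 (cv2) and the standard library are available. Lean on these libraries where they do the work, as an engineer would, in place of code of your own. Each camera call takes 0.05 s, during which the arm holds its last target.

TASK

Refit the irrigation controller's board: take it from the pink foam pad and set it on the four white standoffs in the open grey box, component side up, with its blue terminal strip towards the cable glands. Then press it down beside one standoff after another, by feel and with no more than about 25 N on any of them, never all four at once, until every one has clicked through and the board lies home on all four shoulders. Let go, and leave the seedling pot, the screwdriver and the jar where they are.

Things in the scene. Friction and masses are not known exactly. Their poses are not given: they have to be found in the camera images.
- box: open base of a light-grey plastic enclosure, screwed down: 230 x 170 mm outside (x by y), walls 5 mm thick, 50 mm high; inside, a dark thin mounting plate, top 6 mm above the bench, with four white nylon snap standoffs at x = +-70, y = +-40 mm, and a 14 mm screw boss in each corner of the walls, else clear. Origin: centre of the underside; z up. The +y long wall has three black cable glands
- seat1 (a point): standoff 1, box's +x +y corner: centre of its 15 mm wide shoulder, on which the board comes to rest, 24 mm above the bench; axes as the box. Above it (on all four alike) a 5.8 mm core tapers to a 2.4 mm tip at 10.5 mm; sprung barbs on its +x and -x sides slope out from the tip (10.2 mm up) to a span of 12.4 mm, their underside 3.4 mm above the shoulder
- seat2 (a point): standoff 2, box's -x +y corner: centre of its shoulder, built as standoff 1. On each standoff, pushing the hole past the barbs takes about 8 to 15 N at that post, with a snap and a drop of the force; meanwhile the thin plate gives below it by some millimetres and springs back, so a board pushed only to its nominal height does not click in
- seat3 (a point): standoff 3, box's -x -y corner: centre of its shoulder, built as standoff 1. A board set down loosely rests on the sloping barbs with its underside some 6 to 9 mm above the shoulders
- seat4 (a point): standoff 4, box's +x -y corner: centre of its shoulder, built as standoff 1
- board: green circuit board, 160 x 100 x 3 mm (x by y by z), 0.15 to 0.3 kg, component side up on the pad. Origin: centre of the underside, z up. Black module in the middle to hold it by: 34 (x) x 40 (y) mm, 26 mm high above the board. Blue terminal strip, 48 mm long, 13 high, along the middle of the +y edge; two white relays, 15 high, at the -y edge. Beyond 27 mm from its y axis the top is bare: press there
- hole1 (a point): 8 mm through-hole in the board's +x +y corner, at x, y = +-70, +-40 mm: its centre at the underside. It belongs on standoff 1; the board lies home there when this point is at the point seat1
- hole2 (a point): 8 mm through-hole in the board's -x +y corner, at x, y = +-70, +-40 mm: its centre at the underside. It belongs on standoff 2; the board lies home there when this point is at the point seat2
- hole3 (a point): 8 mm through-hole in the board's -x -y corner, at x, y = +-70, +-40 mm: its centre at the underside. It belongs on standoff 3; the board lies home there when this point is at the point seat3
- hole4 (a point): 8 mm through-hole in the board's +x -y corner, at x, y = +-70, +-40 mm: its centre at the underside. It belongs on standoff 4; the board lies home there when this point is at the point seat4
- pad: flat pink foam pad, 190 x 130 x 8 mm, fixed, on which the board lies at the start. Origin: centre of the underside
- pot: terracotta pot with a seedling, 76 mm wide, 68 mm high without the plant (about 120 mm with it). Origin: centre of the underside. To be left alone
- screwdriver: screwdriver with a yellow handle, lying on the bench, 190 mm long along its own x axis; origin near its middle, at its underside. To be left alone
- jar: amber glass jar with a white cap, 50 mm wide, 60 mm high. Origin: centre of the underside. To be left alone

How it is judged:
By the outcome, as a careful person would: the job done as asked, in the order asked, and still so for the second after the job is handed in, with the robot touching nothing.
It also fails if it takes over 72 s, if anything falls off the work surface, if the arm or the gripper's body presses on something with over 40 N, if the wrist force passes 120 N, or if a joint passes its speed limit or range.

## Working session

There is one attempt and no reset: what is moved stays moved. The work goes in short steps, Python scripts to look and compute and a tool call to move; the robot and the scene stay as the last step left them, time stands still between calls to the robot, and variables do not carry over. Pictures are saved under pics/ and viewed, and the job is handed in when it is done.

Besides the shell and the picture viewer there is one more tool, called after "Call:" as name(argument=value, ...) on one line, values as JSON. apply_moves: Moves the arm, as the interface text tells. Its arguments: {"type":"object","properties":{"motion":{"type":"array","items":{"type":"number"}},"grip_force":{"type":"number"}},"required":["motion"]}

```bash
mkdir -p pics; ls
python3 - <<'E'
from plant import robot
import cv2,pickle
s=robot.read_state()
for k,v in s.items(): print(k,v)
d={}
for n in("side","top","wrist"):
    c=robot.camera(n); d[n]=c
    cv2.imwrite(f"pics/{n}0.png",c["img"][:,:,::-1])
    print(n,c["fx"],c["fy"],c["cx"],c["cy"],c["D"]); print(c.get("world_from_camera",c.get("tool_from_camera")))
pickle.dump((s,d),open("first.pkl","wb"))
E
```

```text
pics
clock 0.0
joint_pos [ 9.67723709e-01  3.81230426e-01  1.29826527e+00  2.15336390e-05
  1.46360034e+00 -2.15307652e-01]
joint_velocities [ 0.00066712  0.00039114 -0.00022296  0.00061942  0.00101151  0.0009876 ]
effort [-1.42246190e-03 -4.37932599e+01 -2.24554968e+01  7.13231717e-02
  3.52715899e-02 -1.33910248e-04]
ee_pos [0.20778695 0.50890479 0.21781779]
orientation [-0.58677889  0.58715537  0.39379883 -0.3947931 ]
ft_force [-0.68628628 -0.31190693 -0.23400285]
wrist_torque [-0.01328007 -0.04361843  0.0092563 ]
finger_gap 0.08809437337441352
side 365.48289354688984 365.48289354688984 323.0824671649918 193.1405204553056 [-0.06834033  0.          0.          0.          0.        ]
[[-0.99095785 -0.06890633  0.11512798  0.47378957]
 [-0.13280906  0.62580096 -0.76859281  0.8748823 ]
 [-0.01908629 -0.77693312 -0.62929376  0.77075863]
 [ 0.          0.          0.          1.        ]]
top 485.63333924681643 485.63333924681643 311.77818853946474 197.82217295461447 [-0.10005588  0.          0.          0.          0.        ]
[[ 1.53436067e-02 -9.92546650e-01  1.20895501e-01  3.95035959e-01]
 [-9.99826697e-01 -1.65050580e-02 -8.61150672e-03 -1.02151442e-03]
 [ 1.05427094e-02 -1.20742418e-01 -9.92627886e-01  1.55500583e+00]
 [ 0.00000000e+00  0.00000000e+00  0.00000000e+00  1.00000000e+00]]
wrist 305.11494083504954 305.11494083504954 315.5786708260351 202.51415842507052 [-0.0372545  0.         0.         0.         0.       ]
[[ 9.99999916e-01 -3.99113127e-04  8.88171773e-05 -8.69183604e-04]
 [-2.03504799e-04 -2.97427126e-01  9.54744502e-01 -1.66202077e-01]
 [-3.54634425e-04 -9.54744440e-01 -2.97427182e-01  7.68859883e-02]
 [ 0.00000000e+00  0.00000000e+00  0.00000000e+00  1.00000000e+00]]
```

View pics/top0.png

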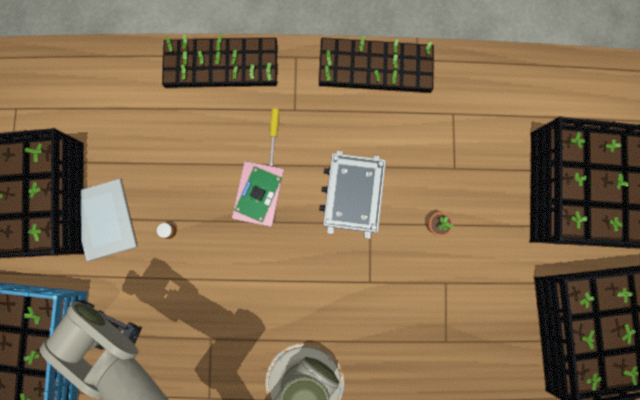

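View pics/side0.png

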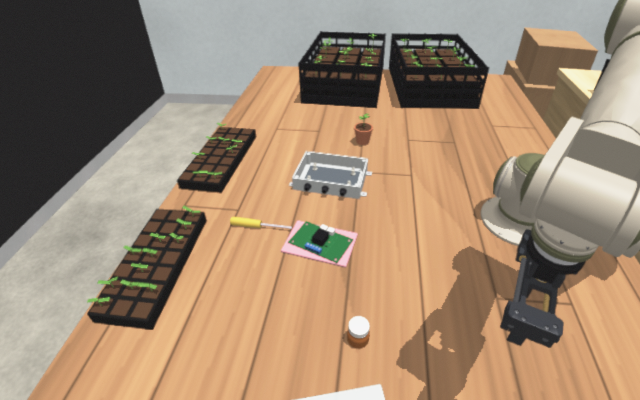

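View pics/wrist0.png

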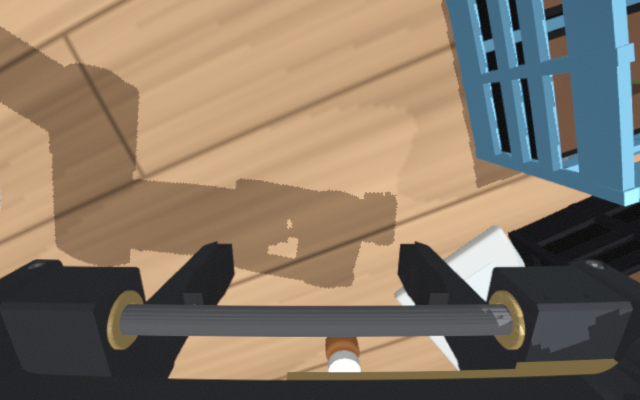

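Run:
```python
import pickle
from scipy.spatial.transform import Rotation as R
s,d=pickle.load(open("first.pkl","rb"))
q=s["orientation"]; print(R.from_quat([*q[1:],q[0]]).as_matrix().round(3))
```

```text
[[ 0.378 -0.001 -0.926]
 [ 0.926 -0.001  0.378]
 [-0.001 -1.     0.   ]]
```

```bash
cat > h.py <<'E'
import numpy as np,cv2,pickle
from scipy.spatial.transform import Rotation as R
def T_state(s):
    q=s["orientation"];T=np.eye(4);T[:3,:3]=R.from_quat([*q[1:],q[0]]).as_matrix();T[:3,3]=s["ee_pos"];return T
def wfc(c,s=None):
    return c["world_from_camera"] if "world_from_camera" in c else T_state(s)@c["tool_from_camera"]
def K(c): return np.array([[c["fx"],0,c["cx"]],[0,c["fy"],c["cy"]],[0,0,1.]])
def cast(c,px,z,s=None):
    px=np.asarray(px,float).reshape(-1,1,2)
    n=cv2.undistortPoints(px,K(c),np.array(c["D"],float)).reshape(-1,2)
    T=wfc(c,s); d=np.c_[n,np.ones(len(n))]@T[:3,:3].T; o=T[:3,3]
    return o+d*((z-o[2])/d[:,2])[:,None]
def proj(c,P,s=None):
    T=np.linalg.inv(wfc(c,s)); P=np.asarray(P,float).reshape(-1,3)
    return cv2.projectPoints(P,cv2.Rodrigues(T[:3,:3])[0],T[:3,3],K(c),np.array(c["D"],float))[0].reshape(-1,2)
def blobs(m,amin=3):
    n,l,st,ce=cv2.connectedComponentsWithStats(m.astype(np.uint8),connectivity=8)
    return sorted([(st[i][4],ce[i],i) for i in range(1,n) if st[i][4]>=amin],key=lambda t:-t[0]),l
E
python3 - <<'E'
from h import *
s,d=pickle.load(open("first.pkl","rb"))
c=d["top"];img=c["img"]
cv2.imwrite("pics/topz.png",cv2.resize(img[95:250,140:470,::-1],None,fx=2.4,fy=2.4,interpolation=cv2.INTER_CUBIC))
hsv=cv2.cvtColor(img,cv2.COLOR_RGB2HSV);H,S,V=[hsv[...,i].astype(int) for i in range(3)]
roi=np.zeros(H.shape,bool);roi[95:250,140:470]=1
sub=lambda m:m&roi
g=sub((H>60)&(H<90)&(S>120)); p=sub((H>165)&(S>40)|(H<4)&(S>40)&(V>180)); bl=sub((H>100)&(H<130)&(S>90))
for n,m,z in(("green",g,.011),("pink",p,.008),("blue",bl,.024)):
    b,l=blobs(m,4)
    for a,ce,i in b[:2]:
        r=cv2.minAreaRect(cv2.findContours((l==i).astype(np.uint8),0,2)[0][0])
        bx=cv2.boxPoints(r)
        print(n,a,ce.round(1),r,cast(c,ce,z).round(3)); print(cast(c,bx,z).round(3)[:,:2].tolist())
E
```

```text
green 918 [257.3 193.8] ((257.6852722167969, 193.8623046875), (27.713756561279297, 46.609500885009766), 23.629379272460938) [[0.593 0.16  0.011]]
[[0.541, 0.228], [0.68, 0.173], [0.645, 0.09], [0.507, 0.146]]
pink 403 [254.2 174.3] ((258.82354736328125, 186.79412841796875), (40.13214111328125, 45.880794525146484), 12.528807640075684) [[0.657 0.173 0.008]]
[[0.557, 0.234], [0.703, 0.207], [0.677, 0.079], [0.531, 0.107]]
pink 376 [260.7 213.4] ((255.53846740722656, 201.8076934814453), (40.9882698059082, 42.16496658325195), 11.309932708740234) [[0.531 0.148 0.008]]
[[0.513, 0.242], [0.647, 0.22], [0.623, 0.089], [0.489, 0.112]]
blue 40 [246.  188.3] ((246.0, 188.49998474121094), (3.3425159454345703, 14.298541069030762), 21.801406860351562) [[0.609 0.196 0.024]]
[[0.588, 0.208], [0.631, 0.193], [0.628, 0.183], [0.585, 0.198]]
```

View pics/topz.png

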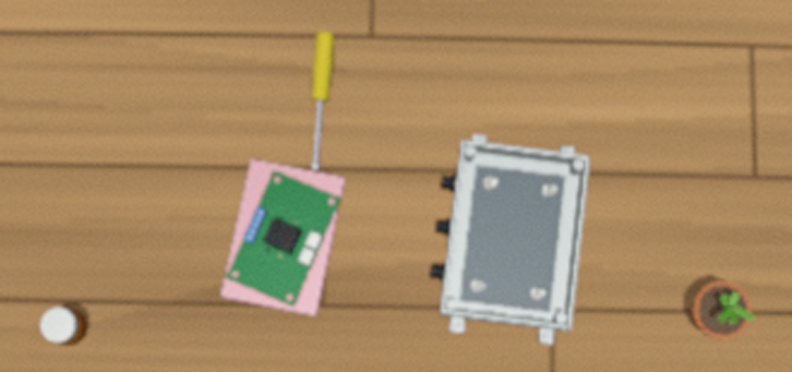

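Run:
```python
from h import *
s,d=pickle.load(open("first.pkl","rb"))
c=d["top"];img=c["img"]
g=img.astype(float).mean(2)
P=[]
for x,y in((490,183),(549,190),(478,286),(538,294)):
    u,v=140+x/2.4,95+y/2.4
    u0,v0=int(round(u)),int(round(v)); w=g[v0-4:v0+5,u0-4:u0+5]; w=np.clip(w-np.median(w)-40,0,None)
    yy,xx=np.mgrid[v0-4:v0+5,u0-4:u0+5]; p=[(w*xx).sum()/w.sum(),(w*yy).sum()/w.sum()]; P.append(p)
W=cast(c,P,.026)
print(np.round(P,1).tolist(),W.round(4)); print("centre",W.mean(0))
# order: 0: +x+y,1:+x-y,2:-x+y,3:-x-y
ex=(W[0]+W[1]-W[2]-W[3])/2; ey=(W[0]+W[2]-W[1]-W[3])/2
print(np.linalg.norm(ex),np.degrees(np.arctan2(ex[1],ex[0])),np.linalg.norm(ey),np.degrees(np.arctan2(-ey[0],ey[1])))
hsv=cv2.cvtColor(img,cv2.COLOR_RGB2HSV)
for n,z,box in(("pot",.068,(415,205,465,240)),("jar",.06,(155,218,178,242))):
    cx=((box[0]+box[2])/2,(box[1]+box[3])/2); print(n,cast(c,cx,z))
```

```text
[[344.7, 170.6], [368.2, 173.5], [337.8, 213.2], [364.1, 216.7]] [[ 0.6707 -0.1181  0.026 ]
 [ 0.6626 -0.1935  0.026 ]
 [ 0.5335 -0.0974  0.026 ]
 [ 0.524  -0.1807  0.026 ]]
centre [ 0.59769407 -0.14742841  0.026     ]
0.13892826499778216 -6.947844688250134 0.07984999734920586 -6.332101587033593
pot [[ 0.50576457 -0.41217512  0.068     ]]
jar [[0.46928742 0.43424018 0.06      ]]
```

```bash
cat >> h.py <<'E'
def yaw_of(s): x=T_state(s)[:3,0]; return np.degrees(np.arctan2(x[1],x[0]))
def sim(p,yaw,rows):
    p=np.array(p,float)
    for f,x,y,z,r in rows:
        a=np.radians(yaw); X=np.array([np.cos(a),np.sin(a),0]);Z=np.array([-np.sin(a),np.cos(a),0])
        p=p+.025*(x*X+z*Z+y*np.array([0,0,-1.])); yaw-=5*r
    return p,yaw
def plan(p,yaw,tp,tyaw,n,f=100,dec=2):
    rows=[];p=np.array(p,float);tp=np.array(tp,float)
    dy=(yaw-tyaw+180)%360-180
    left=dy/5
    for k in range(n):
        a=np.radians(yaw); X=np.array([np.cos(a),np.sin(a),0]);Z=np.array([-np.sin(a),np.cos(a),0])
        d=(tp-p)/(n-k)/.025
        q=np.clip([d@X,-d[2],d@Z],-1,1).round(dec); r=round(float(np.clip(left/(n-k),-1,1)),dec); left-=r
        row=[f,*[float(v) for v in q],r]; rows.append(row); p,yaw=sim(p,yaw,[row])
    print("end",p.round(4),round(yaw,2)); 
    for i in range(0,n,8): print([v for r in rows[i:i+8] for v in r])
E
python3 - <<'E'
from h import *
s,d=pickle.load(open("first.pkl","rb"))
plan(s["ee_pos"],yaw_of(s),(.593,.160,.17),-21.7,24)
E
```

```text
end [0.5931 0.1601 0.1701] -21.72
[100, -0.3, 0.08, -0.81, 0.75, 100, -0.24, 0.08, -0.83, 0.75, 100, -0.19, 0.08, -0.85, 0.75, 100, -0.13, 0.08, -0.86, 0.75, 100, -0.07, 0.08, -0.86, 0.74, 100, -0.02, 0.08, -0.87, 0.75, 100, 0.04, 0.08, -0.87, 0.74, 100, 0.09, 0.08, -0.86, 0.75]
[100, 0.15, 0.08, -0.85, 0.74, 100, 0.2, 0.08, -0.84, 0.75, 100, 0.26, 0.08, -0.83, 0.74, 100, 0.31, 0.08, -0.81, 0.75, 100, 0.36, 0.08, -0.79, 0.74, 100, 0.41, 0.08, -0.76, 0.75, 100, 0.46, 0.08, -0.73, 0.74, 100, 0.51, 0.08, -0.7, 0.75]
[100, 0.56, 0.08, -0.66, 0.74, 100, 0.6, 0.08, -0.63, 0.75, 100, 0.64, 0.08, -0.59, 0.74, 100, 0.67, 0.08, -0.54, 0.75, 100, 0.71, 0.08, -0.5, 0.74, 100, 0.74, 0.08, -0.45, 0.75, 100, 0.76, 0.08, -0.41, 0.74, 100, 0.79, 0.07, -0.35, 0.75]
```

Call:
apply_moves(motion=[100, -0.3, 0.08, -0.81, 0.75, 100, -0.24, 0.08, -0.83, 0.75, 100, -0.19, 0.08, -0.85, 0.75, 100, -0.13, 0.08, -0.86, 0.75, 100, -0.07, 0.08, -0.86, 0.75, 100, -0.02, 0.08, -0.87, 0.75, 100, 0.04, 0.08, -0.87, 0.75, 100, 0.09, 0.08, -0.86, 0.75])

```text
clock: 0.95
ee_pos: [0.3369, 0.3919, 0.2022]
orientation: [-0.669, 0.669, 0.228, -0.228]
ft_force: [0.5, 0.5, 0.1]
finger_gap: 0.0885
```

Call:
apply_moves(motion=[100, 0.15, 0.08, -0.85, 0.75, 100, 0.2, 0.08, -0.84, 0.75, 100, 0.26, 0.08, -0.83, 0.75, 100, 0.31, 0.08, -0.81, 0.75, 100, 0.36, 0.08, -0.79, 0.75, 100, 0.41, 0.08, -0.76, 0.75, 100, 0.46, 0.08, -0.73, 0.75, 100, 0.51, 0.08, -0.7, 0.75])

```text
clock: 1.75
ee_pos: [0.4645, 0.275, 0.1861]
orientation: [-0.705, 0.706, 0.047, -0.047]
ft_force: [-0.1, -0.2, 0.0]
finger_gap: 0.0878
```

Call:
apply_moves(motion=[100, 0.56, 0.08, -0.66, 0.75, 100, 0.6, 0.08, -0.63, 0.75, 100, 0.64, 0.08, -0.59, 0.75, 100, 0.67, 0.08, -0.54, 0.75, 100, 0.71, 0.08, -0.5, 0.75, 100, 0.74, 0.08, -0.45, 0.75, 100, 0.76, 0.08, -0.41, 0.75, 100, 0.79, 0.07, -0.35, 0.75])

```text
clock: 2.55
ee_pos: [0.5925, 0.1583, 0.1703]
orientation: [-0.694, 0.694, -0.137, 0.137]
ft_force: [-0.2, 0.3, -0.5]
finger_gap: 0.0881
```

```bash
cat > snap.py <<'E'
import sys
from h import *
from plant import robot
n=sys.argv[1]
s=robot.read_state(); d={}
for k in sys.argv[2:] or ["wrist"]:
    d[k]=robot.camera(k); cv2.imwrite(f"pics/{n}_{k}.png",d[k]["img"][:,:,::-1])
pickle.dump((s,d),open(n+".pkl","wb"))
print(s["clock"],s["ee_pos"].round(4),round(yaw_of(s),2),s["ft_force"].round(1),s["finger_gap"])
E
python3 snap.py a
```

```text
2.55 [0.5925 0.1583 0.1703] -22.37 [-0.2  0.3 -0.5] 0.08805763221056795
```

View pics/a_wrist.png

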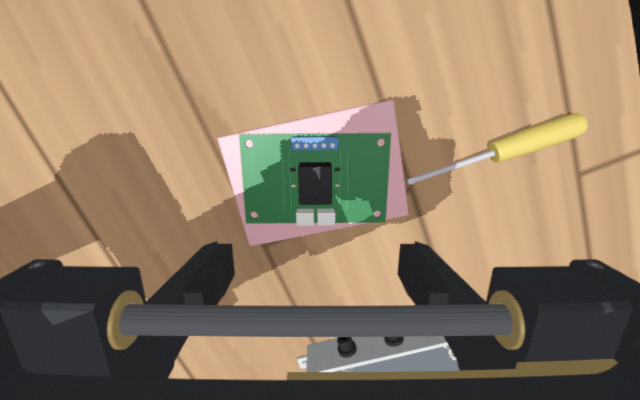

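```bash
cat >> h.py <<'E'
def greenmask(img):
    h=cv2.cvtColor(img,cv2.COLOR_RGB2HSV).astype(int); return (h[...,0]>55)&(h[...,0]<95)&(h[...,1]>110)&(h[...,2]>25)
def fit(P,M):
    # rigid 2D: model M -> P ; returns centre, yaw deg, residuals
    pc,mc=P.mean(0),M.mean(0);A=(M-mc).T@(P-pc);a=np.arctan2(A[0,1]-A[1,0],A[0,0]+A[1,1])
    Rm=np.array([[np.cos(a),-np.sin(a)],[np.sin(a),np.cos(a)]]); t=pc-Rm@mc
    return t,np.degrees(a),P-(M@Rm.T+t)
E
python3 - <<'E'
from h import *
s,d=pickle.load(open("a.pkl","rb"));c=d["wrist"];img=c["img"]
g=greenmask(img); 
b,l=blobs(g,200); print([(x[0],x[1].round()) for x in b[:3]])
H=[]
for u,v in((381,142),(250,143),(254,214),(377,213)):
    sub=img[v-7:v+8,u-7:u+8].astype(float); w=sub[...,0]-np.percentile(sub[...,0],30); w=np.clip(w-0.35*w.max(),0,None)
    yy,xx=np.mgrid[v-7:v+8,u-7:u+8]; H.append([(w*xx).sum()/w.sum(),(w*yy).sum()/w.sum()])
print(np.round(H,1).tolist())
P=cast(c,H,.011,s)[:,:2]; M=np.array([[70,40],[-70,40],[-70,-40],[70,-40]])/1e3
t,a,r=fit(P,M); print("board",t.round(4),a.round(2),(r*1e3).round(1))
print(np.linalg.norm(P[0]-P[1]),np.linalg.norm(P[1]-P[2]))
# module top centroid
h=cv2.cvtColor(img,cv2.COLOR_RGB2HSV)
m=(h[...,2]<60); m[:150]=0;m[215:]=0;m[:,:290]=0;m[:,345:]=0
b,_=blobs(m,50); print(b[0][:2],cast(c,b[0][1],.037,s))
cv2.imwrite("pics/a_z.png",cv2.resize(img[120:240,220:410,::-1],None,fx=4,fy=4,interpolation=cv2.INTER_CUBIC))
plan(s["ee_pos"],yaw_of(s),(*t,.035),a,8)
E
```

```text
[(np.int32(7822), array([326., 181.]))]
[[380.5, 142.2], [248.8, 143.2], [253.7, 214.3], [376.6, 213.3]]
board [0.5922 0.1597] -21.95 [[-0.5 -0.1]
 [ 0.4 -0.4]
 [ 0.4 -0. ]
 [-0.3  0.4]]
0.1390813994085052 0.07965657803518054
(np.int32(1355), array([314.7099631 , 183.27527675])) [[0.59291674 0.16155685 0.037     ]]
end [0.5922 0.1597 0.035 ] -21.97
[100, -0.0, 0.68, 0.01, -0.01, 100, -0.0, 0.68, 0.01, -0.01, 100, -0.01, 0.68, 0.0, -0.01, 100, -0.0, 0.67, 0.01, -0.01, 100, -0.01, 0.68, 0.0, -0.01, 100, -0.0, 0.67, 0.01, -0.01, 100, -0.01, 0.68, 0.0, -0.01, 100, -0.0, 0.67, 0.01, -0.01]
```

View pics/a_z.png

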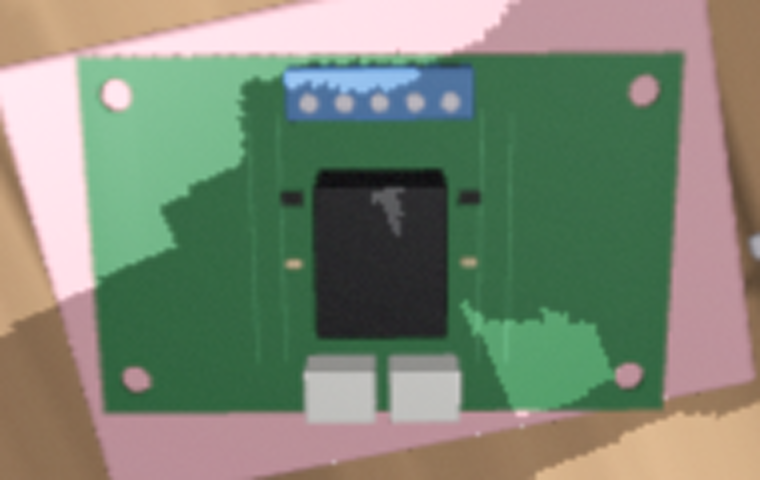

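Call:
apply_moves(motion=[100, 0, 0.9, 0.02, -0.02, 100, 0, 0.9, 0.01, -0.02, 100, -0.01, 0.9, 0.01, -0.02, 100, 0, 0.9, 0, -0.02, 100, -0.01, 0.9, 0, 0, 100, 0, 0.8, 0, 0, 100, 0, 0.6, 0, 0, 100, 0, 0.3, 0, 0], grip_force=25)

```text
clock: 3.4
ee_pos: [0.591, 0.1602, 0.0142]
orientation: [-0.694, 0.695, -0.134, 0.133]
ft_force: [0.1, -0.2, -0.3]
finger_gap: 0.0882
```

Call:
apply_moves(motion=[30, 0, 0, 0, 0, 30, 0, 0, 0, 0, 30, 0, 0, 0, 0, 30, 0, 0, 0, 0, 30, 0, 0, 0, 0, 30, 0, 0, 0, 0, 30, 0, 0, 0, 0, 30, 0, 0, 0, 0])

```text
clock: 4.2
ee_pos: [0.592, 0.16, 0.0158]
orientation: [0.694, -0.694, 0.134, -0.134]
ft_force: [-1.1, -0.6, 1.0]
finger_gap: 0.0322
```

```bash
python3 snap.py b
```

```text
4.2 [0.592  0.16   0.0158] -21.82 [-1.1 -0.6  1. ] 0.032172085142299696
```

View pics/b_wrist.png

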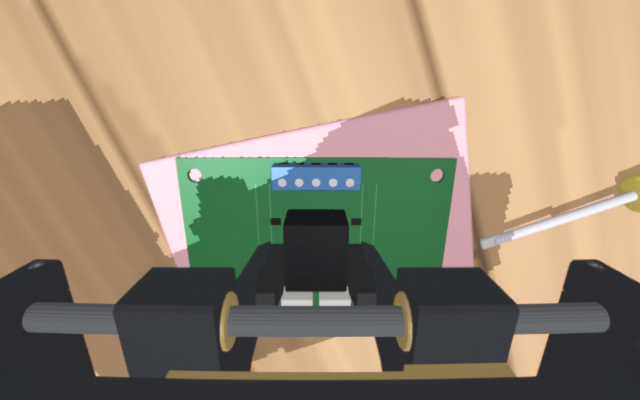

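Run:
```python
from h import *
s,d=pickle.load(open("b.pkl","rb"))
p=s["ee_pos"].copy(); p[2]+=.16
plan(p,yaw_of(s),(.585,-.256,.17),-6.8,24,f=20)
```

```text
end [ 0.585  -0.2561  0.1701] -6.82
[20, 0.25, 0.01, -0.65, -0.13, 20, 0.24, 0.01, -0.65, -0.12, 20, 0.23, 0.01, -0.65, -0.13, 20, 0.23, 0.01, -0.66, -0.12, 20, 0.22, 0.01, -0.66, -0.13, 20, 0.21, 0.01, -0.66, -0.12, 20, 0.2, 0.01, -0.66, -0.13, 20, 0.2, 0.01, -0.67, -0.12]
[20, 0.19, 0.01, -0.67, -0.13, 20, 0.18, 0.01, -0.67, -0.12, 20, 0.17, 0.01, -0.67, -0.13, 20, 0.17, 0.01, -0.67, -0.12, 20, 0.16, 0.01, -0.67, -0.13, 20, 0.15, 0.01, -0.68, -0.12, 20, 0.15, 0.01, -0.68, -0.13, 20, 0.14, 0.01, -0.68, -0.12]
[20, 0.13, 0.01, -0.68, -0.13, 20, 0.12, 0.01, -0.68, -0.12, 20, 0.12, 0.01, -0.68, -0.13, 20, 0.11, 0.01, -0.69, -0.12, 20, 0.1, 0.01, -0.69, -0.13, 20, 0.09, 0.01, -0.68, -0.12, 20, 0.08, 0.01, -0.69, -0.13, 20, 0.08, 0.0, -0.69, -0.12]
```

Call:
apply_moves(motion=[20, 0, -0.1, 0, 0, 20, 0, -0.3, 0, 0, 20, 0, -0.8, 0, 0, 20, 0, -1, 0, 0, 20, 0, -1, 0, 0, 20, 0, -1, 0, 0, 20, 0, -1, 0, 0, 20, 0, -0.9, 0, 0])

```text
clock: 5.05
ee_pos: [0.5917, 0.16, 0.1699]
orientation: [0.694, -0.694, 0.134, -0.134]
ft_force: [0.3, -0.2, -2.1]
finger_gap: 0.032
```

Call:
apply_moves(motion=[20, 0.25, 0.01, -0.65, -0.13, 20, 0.24, 0.01, -0.65, -0.12, 20, 0.23, 0.01, -0.65, -0.13, 20, 0.23, 0.01, -0.66, -0.12, 20, 0.22, 0.01, -0.66, -0.13, 20, 0.21, 0.01, -0.66, -0.12, 20, 0.2, 0.01, -0.66, -0.13, 20, 0.2, 0.01, -0.67, -0.12])

```text
clock: 5.85
ee_pos: [0.5894, 0.0205, 0.1666]
orientation: [0.7, -0.7, 0.103, -0.103]
ft_force: [-0.0, 0.1, -2.0]
finger_gap: 0.032
```

Call:
apply_moves(motion=[20, 0.19, 0.01, -0.67, -0.13, 20, 0.18, 0.01, -0.67, -0.12, 20, 0.17, 0.01, -0.67, -0.13, 20, 0.17, 0.01, -0.67, -0.12, 20, 0.16, 0.01, -0.67, -0.13, 20, 0.15, 0.01, -0.68, -0.12, 20, 0.15, 0.01, -0.68, -0.13, 20, 0.14, 0.01, -0.68, -0.12])

```text
clock: 6.65
ee_pos: [0.5871, -0.1181, 0.1646]
orientation: [0.703, -0.703, 0.073, -0.073]
ft_force: [-0.3, -0.1, -2.0]
finger_gap: 0.0317
```

Call:
apply_moves(motion=[20, 0.13, 0, -0.68, -0.13, 20, 0.12, 0, -0.68, -0.12, 20, 0.12, 0, -0.68, -0.13, 20, 0.11, 0, -0.69, -0.12, 20, 0.1, 0, -0.69, -0.13, 20, 0.09, 0, -0.68, -0.12, 20, 0.08, 0, -0.69, -0.13, 20, 0.08, 0, -0.69, -0.12])

```text
clock: 7.45
ee_pos: [0.5847, -0.2567, 0.1646]
orientation: [0.706, -0.706, 0.042, -0.042]
ft_force: [0.7, -0.2, -1.8]
finger_gap: 0.0318
```

```bash
python3 snap.py c
```

```text
7.45 [ 0.5847 -0.2567  0.1646] -6.79 [ 0.7 -0.2 -1.8] 0.03180748063478779
```

View pics/c_wrist.png

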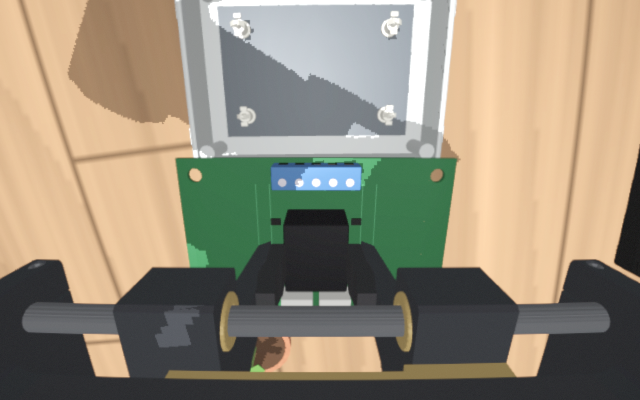

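Run:
```python
from h import *
s,d=pickle.load(open("c.pkl","rb"));img=d["wrist"]["img"][:,:,::-1]
t=[cv2.resize(img[v-18:v+18,u-20:u+20],None,fx=9,fy=9,interpolation=cv2.INTER_NEAREST) for u,v in((240,27),(391,26),(246,117),(388,116))]
cv2.imwrite("pics/c_z.png",np.vstack([np.hstack(t[:2]),np.hstack(t[2:])])[:600])
t=[cv2.resize(img[v-12:v+12,u-15:u+15],None,fx=12,fy=12,interpolation=cv2.INTER_NEAREST) for u,v in((195,175),(437,175))]
cv2.imwrite("pics/c_h.png",np.hstack(t))
```

```text
(no output)
```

View pics/c_z.png

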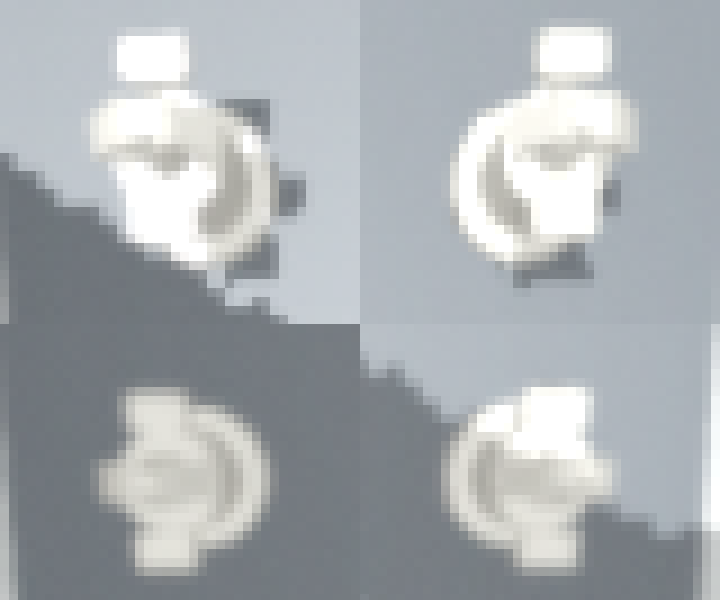

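View pics/c_h.png

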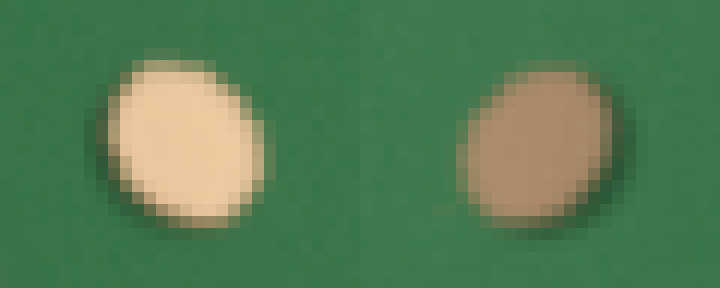

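Run:
```python
from h import *
s,d=pickle.load(open("c.pkl","rb"));c=d["wrist"];img=c["img"][:,:,::-1]
# ring side edges, read in zoom px/9
off=[(220,9),(371,8),(226,99),(368,98)]
# ring inner-side extreme col & row of that extreme (zoom tile coords)
E=[(274,190),(452-360,190),(268,478-324),(445-360,478-324)]
px=[(o[0]+e[0]/9-.5,o[1]+e[1]/9-.5) for o,e in zip(off,E)]
P=cast(c,px,.024,s); print(P.round(4)); 
M=np.array([[-62.5,40],[62.5,40],[-62.5,-40],[62.5,-40]])/1e3
t,a,r=fit(P[:,:2],M); print(t.round(4),a.round(2),(r*1e3).round(2).tolist())
a=np.radians(a);Rm=np.array([[np.cos(a),-np.sin(a)],[np.sin(a),np.cos(a)]])
tiles=[]
for k,(x,y) in enumerate([(-70,40),(70,40),(-70,-40),(70,-40)]):
    def W(pts): 
        pts=np.array(pts,float)/1e3; return np.c_[(pts[:,:2]+[x/1e3,y/1e3])@Rm.T+t,pts[:,2]+.024]
    u,v=off[k]; im=cv2.resize(img[v:v+36,u:u+40],None,fx=9,fy=9,interpolation=cv2.INTER_NEAREST)
    def D(pts,col):
        q=(proj(c,W(pts),s)-[u,v]+.5)*9
        cv2.polylines(im,[q.round().astype(np.int32)],True,col,1)
    th=np.linspace(0,6.28,40)[:-1]
    D(np.c_[7.5*np.cos(th),7.5*np.sin(th),0*th],(0,0,255)); D(np.c_[7.5*np.cos(th),7.5*np.sin(th),0*th-18],(255,255,0))
    D(np.c_[1.2*np.cos(th),1.2*np.sin(th),0*th+10.5],(0,160,0))
    D([[-6.2,0,3.4],[0,0,10.2],[6.2,0,3.4]],(255,0,255)); D([[0,-6.2,3.4],[0,0,10.2],[0,6.2,3.4]],(255,0,0))
    tiles.append(im)
cv2.imwrite("pics/c_o.png",np.vstack([np.hstack(tiles[:2]),np.hstack(tiles[2:])])[:648][:600])
```

```text
[[ 0.5427 -0.1059  0.024 ]
 [ 0.6604 -0.1191  0.024 ]
 [ 0.5346 -0.1811  0.024 ]
 [ 0.652  -0.1942  0.024 ]]
[ 0.5974 -0.1501] -6.35 [[2.96, -2.47], [-3.56, -1.88], [3.72, 1.81], [-3.11, 2.55]]
```

View pics/c_o.png

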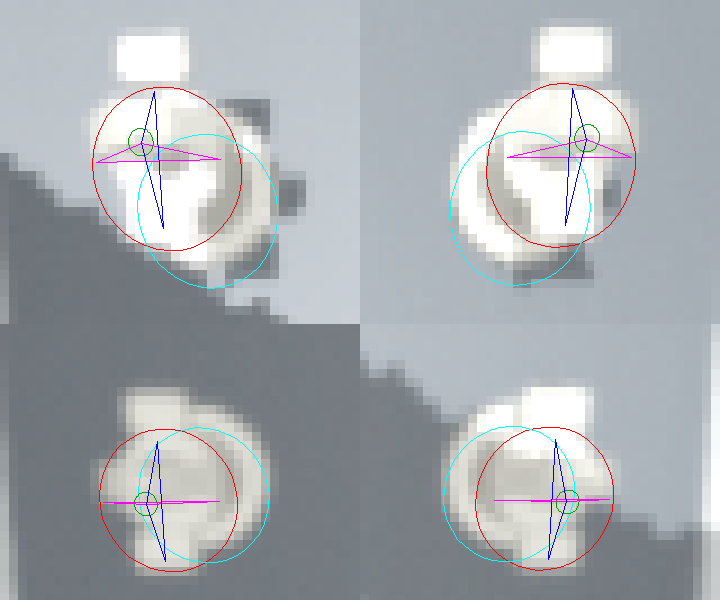

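Run:
```python
from h import *
s,d=pickle.load(open("c.pkl","rb"));c=d["wrist"];img=c["img"][:,:,::-1]
off=[(220,9),(371,8),(226,99),(368,98)]
E=[(274,187),(452-360,187),(268,478-324),(445-360,478-324)]
px=[(o[0]+e[0]/9-.5,o[1]+e[1]/9-.5) for o,e in zip(off,E)]
P=cast(c,px,.007,s)
M=np.array([[-62.5,40],[62.5,40],[-62.5,-40],[62.5,-40]])/1e3
t,a,r=fit(P[:,:2],M); print(t.round(4),a.round(2),(r*1e3).round(2).tolist())
a=np.radians(a);Rm=np.array([[np.cos(a),-np.sin(a)],[np.sin(a),np.cos(a)]])
tiles=[]
for k,(x,y) in enumerate([(-70,40),(70,40),(-70,-40),(70,-40)]):
    def W(pts): 
        pts=np.array(pts,float)/1e3; return np.c_[(pts[:,:2]+[x/1e3,y/1e3])@Rm.T+t,pts[:,2]+.024]
    u,v=off[k]; im=cv2.resize(img[v:v+36,u:u+40],None,fx=9,fy=9,interpolation=cv2.INTER_NEAREST)
    def D(pts,col):
        q=(proj(c,W(pts),s)-[u,v]+.5)*9
        cv2.polylines(im,[q.round().astype(np.int32)],True,col,1)
    th=np.linspace(0,6.28,40)[:-1]
    D([[-3.5,-7.5,0],[3.5,-7.5,0],[3.5,7.5,0],[-3.5,7.5,0]],(0,0,255)); D(np.c_[7.5*np.cos(th),7.5*np.sin(th),0*th-17],(255,255,0))
    D(np.c_[1.2*np.cos(th),1.2*np.sin(th),0*th+10.5],(0,160,0))
    D([[-6.2,0,3.4],[0,0,10.2],[6.2,0,3.4]],(255,0,255))
    tiles.append(im)
cv2.imwrite("pics/c_o2.png",np.vstack([np.hstack(tiles[:2]),np.hstack(tiles[2:])])[:648][:600])
```

```text
[ 0.5977 -0.1482] -6.35 [[-0.04, 0.12], [-0.07, -0.02], [0.22, -0.06], [-0.1, -0.04]]
```

View pics/c_o2.png

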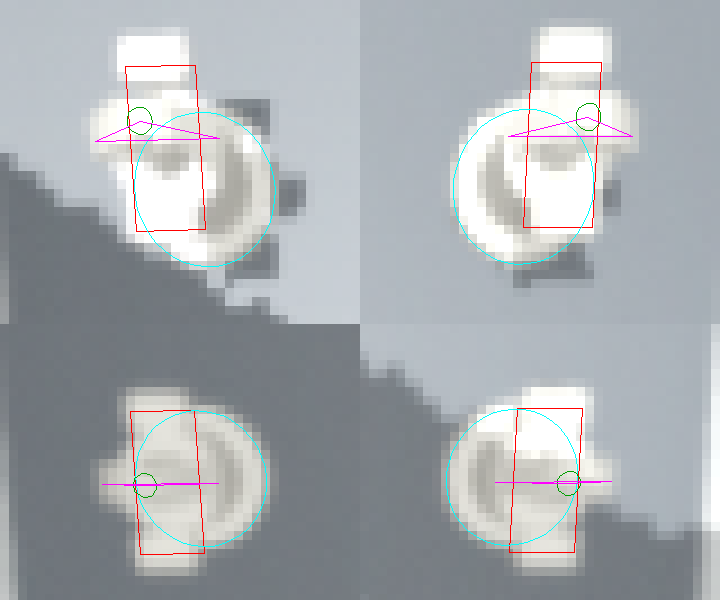

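```bash
cat > hold.py <<'E'
from h import *
def holes(c,s,zt,guess):
    img=c["img"];H=[]
    for u,v in guess:
        sub=img[v-12:v+13,u-12:u+13]; m=~greenmask(sub); b,l=blobs(m,10)
        b=min(b,key=lambda t:np.hypot(*(t[1]-12)))
        ct=cv2.findContours((l==b[2]).astype(np.uint8),0,2)[0][0]
        H.append(b[1]+[u-12,v-12]); 
    P=cast(c,H,zt,s)[:,:2]; return np.array(H),P
if __name__=="__main__":
    for n in "bc":
        s,d=pickle.load(open(n+".pkl","rb"));c=d["wrist"];zt=s["ee_pos"][2]-.0048
        H,P=holes(c,s,zt,((437,175),(195,175))); print(H.round(2).tolist(),np.linalg.norm(P[0]-P[1]))
        M=np.array([[70,40],[-70,40]])/1e3; t,a,r=fit(P,M); print(n,t.round(4),a.round(2),(r*1e3).round(2).tolist(),"tcp",s["ee_pos"].round(4),yaw_of(s))
E
python3 hold.py
```

```text
[[436.16, 174.89], [193.89, 173.57]] 0.13906573019678048
b [0.5916 0.1601] -22.16 [[-0.43, 0.18], [0.43, -0.18]] tcp [0.592  0.16   0.0158] -21.820765722468447
[[436.15, 174.85], [194.96, 174.55]] 0.13850368674450061
c [ 0.5845 -0.257 ] -6.89 [[-0.74, 0.09], [0.74, -0.09]] tcp [ 0.5847 -0.2567  0.1646] -6.792650565279655
```

Run:
```python
from h import *
s,d=pickle.load(open("c.pkl","rb"))
plan(s["ee_pos"],yaw_of(s),(.5977,-.148,.085),-6.2,8,f=20)
```

```text
end [ 0.5977 -0.148   0.0851] -6.19
[20, 0.0, 0.4, 0.55, -0.01, 20, 0.0, 0.4, 0.55, -0.02, 20, 0.0, 0.4, 0.55, -0.01, 20, 0.0, 0.4, 0.55, -0.02, 20, 0.0, 0.4, 0.54, -0.01, 20, 0.01, 0.39, 0.55, -0.02, 20, 0.01, 0.4, 0.54, -0.01, 20, 0.0, 0.39, 0.55, -0.02]
```

Call:
apply_moves(motion=[20, 0, 0.2, 0.55, -0.02, 20, 0, 0.2, 0.55, -0.02, 20, 0, 0.3, 0.55, -0.02, 20, 0, 0.4, 0.55, -0.02, 20, 0, 0.4, 0.54, -0.02, 20, 0.01, 0.5, 0.55, -0.02, 20, 0.01, 0.6, 0.55, 0, 20, 0, 0.6, 0.54, 0])

```text
clock: 8.3
ee_pos: [0.5978, -0.1457, 0.0831]
orientation: [0.706, -0.706, 0.038, -0.038]
ft_force: [-0.8, -0.0, -3.0]
finger_gap: 0.0321
```

Call:
apply_moves(motion=[20, 0, 0.2, 0, 0, 20, 0, 0.2, 0, 0, 20, 0, 0.1, 0, 0, 20, 0, 0.1, 0, 0, 20, 0, 0.1, 0, 0, 20, 0, 0, 0, 0, 20, 0, 0, 0, 0, 20, 0, 0, 0, 0])

```text
clock: 9.1
ee_pos: [0.5979, -0.1475, 0.0669]
orientation: [-0.706, 0.706, -0.038, 0.039]
ft_force: [-0.6, 1.0, -2.9]
finger_gap: 0.0319
```

```bash
python3 snap.py e wrist top
python3 - <<'E'
from h import *
s,d=pickle.load(open("e.pkl","rb"));img=d["wrist"]["img"][:,:,::-1]
t=[cv2.resize(img[v-16:v+16,u-16:u+16],None,fx=11,fy=11,interpolation=cv2.INTER_NEAREST) for u,v in((195,175),(437,175))]
cv2.imwrite("pics/e_h.png",np.hstack(t))
E
```

```text
9.1 [ 0.5979 -0.1475  0.0669] -6.22 [-0.6  1.  -2.9] 0.03189236715791442
```

View pics/e_wrist.png

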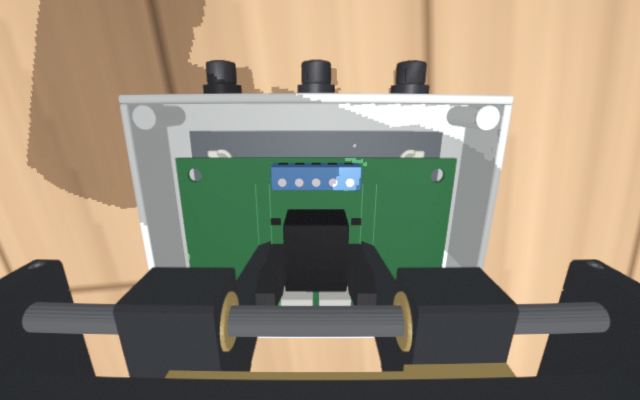

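View pics/e_h.png

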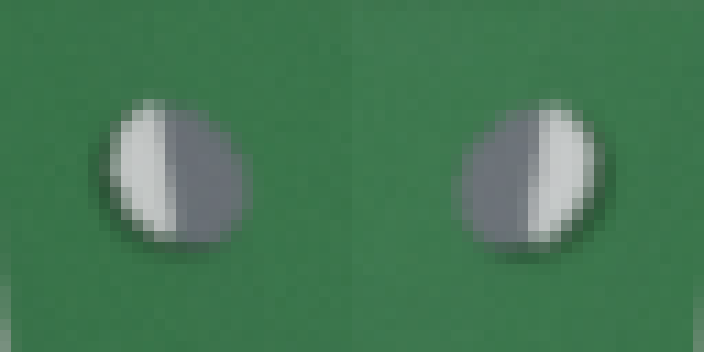

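Call:
apply_moves(motion=[20, 0, 0.2, 0, 0, 20, 0, 0.2, 0, 0, 20, 0, 0.2, -0.01, 0, 20, 0, 0.1, -0.01, 0, 20, 0, 0.1, 0, 0, 20, 0, 0.04, 0, 0, 20, 0, 0, 0, 0, 20, 0, 0, 0, 0])

```text
clock: 10.0
ee_pos: [0.5978, -0.1479, 0.0458]
orientation: [-0.706, 0.706, -0.038, 0.038]
ft_force: [0.7, 0.6, -1.7]
finger_gap: 0.0319
```

```bash
python3 snap.py f wrist
python3 - <<'E'
from h import *
s,d=pickle.load(open("f.pkl","rb"));img=d["wrist"]["img"][:,:,::-1].copy();c=d["wrist"]
a=np.radians(-6.35);Rm=np.array([[np.cos(a),-np.sin(a)],[np.sin(a),np.cos(a)]]);t=np.array([.5977,-.148])
ti=[]
for (u,v),x in zip(((195,175),(437,175)),(-70,70)):
    im=cv2.resize(img[v-16:v+16,u-16:u+16],None,fx=11,fy=11,interpolation=cv2.INTER_NEAREST)
    th=np.linspace(0,6.28,30)[:-1]; 
    q=(proj(c,np.c_[np.c_[x+1.2*np.cos(th),40+1.2*np.sin(th)]/1e3@Rm.T+t,0*th+.0345],s)-[u-16,v-16]+.5)*11
    cv2.polylines(im,[q.astype(np.int32)],True,(0,0,255),1)
    q=(proj(c,np.c_[np.c_[[x-6.2,x+6.2],[40,40]]/1e3@Rm.T+t,[.0274]*2],s)-[u-16,v-16]+.5)*11
    cv2.polylines(im,[q.astype(np.int32)],True,(255,0,255),1)
    ti.append(im)
cv2.imwrite("pics/f_h.png",np.hstack(ti))
E
```

```text
10.0 [ 0.5978 -0.1479  0.0458] -6.22 [ 0.7  0.6 -1.7] 0.031898854993592574
```

View pics/f_h.png

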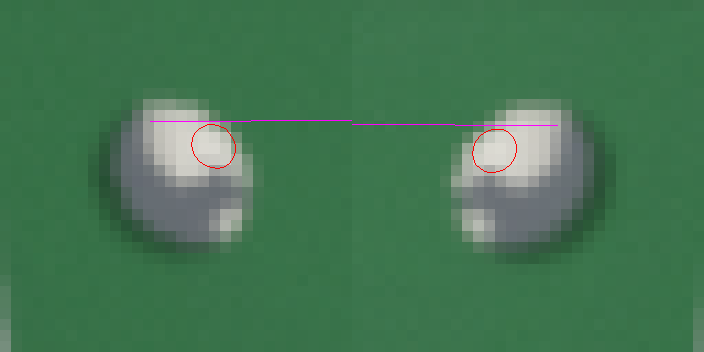

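Call:
apply_moves(motion=[20, 0, 0.04, 0, 0, 20, 0, 0.04, 0, 0, 20, 0, 0.04, 0, 0, 20, 0, 0.04, 0, 0, 20, 0, 0.04, 0, 0, 20, 0, 0, 0, 0, 20, 0, 0, 0, 0, 20, 0, 0, 0, 0])

```text
clock: 10.85
ee_pos: [0.5978, -0.1479, 0.0408]
orientation: [-0.706, 0.706, -0.038, 0.038]
ft_force: [0.2, -0.2, -1.8]
finger_gap: 0.0322
```

```bash
python3 snap.py g wrist
python3 - <<'E'
from h import *
s,d=pickle.load(open("g.pkl","rb"));img=d["wrist"]["img"][:,:,::-1]
t=[cv2.resize(img[v-16:v+16,u-16:u+16],None,fx=11,fy=11,interpolation=cv2.INTER_NEAREST) for u,v in((195,175),(437,175))]
cv2.imwrite("pics/g_h.png",np.hstack(t))
E
```

```text
10.85 [ 0.5978 -0.1479  0.0408] -6.22 [ 0.2 -0.2 -1.8] 0.032235561596719885
```

View pics/g_h.png

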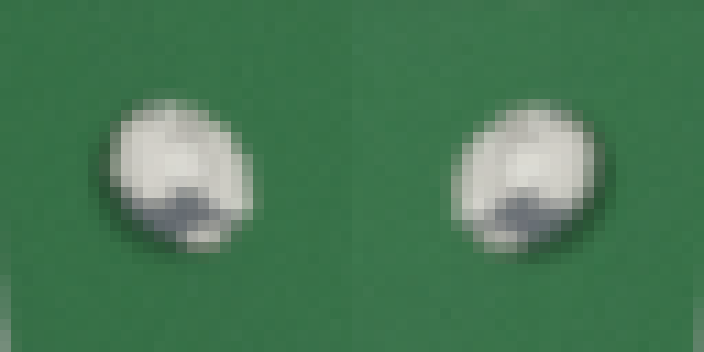

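Call:
apply_moves(motion=[20, 0, 0.02, 0, 0, 20, 0, 0.02, 0, 0, 20, 0, 0.02, 0, 0, 20, 0, 0.02, 0, 0, 20, 0, 0, 0, 0, 20, 0, 0, 0, 0, 20, 0, 0, 0, 0, 20, 0, 0, 0, 0])

```text
clock: 11.7
ee_pos: [0.5978, -0.1478, 0.0388]
orientation: [-0.706, 0.706, -0.038, 0.038]
ft_force: [0.6, 1.0, 0.6]
finger_gap: 0.0321
```

Call:
apply_moves(motion=[60, 0, 0, 0, 0, 60, 0, 0, 0, 0, 60, 0, 0, 0, 0, 60, 0, 0, 0, 0, 60, 0, -0.2, 0, 0, 60, 0, -1, 0, 0, 60, 0, -1, 0, 0, 60, 0, -1, 0, 0])

```text
clock: 12.5
ee_pos: [0.5977, -0.1478, 0.12]
orientation: [-0.706, 0.706, -0.038, 0.038]
ft_force: [0.5, 0.4, -0.0]
finger_gap: 0.0527
```

```bash
python3 snap.py i wrist
python3 - <<'E'
from h import *
s,d=pickle.load(open("i.pkl","rb"));img=d["wrist"]["img"][:,:,::-1]
cv2.imwrite("pics/i_z.png",cv2.resize(img[100:300,180:450],None,fx=2.9,fy=2.9,interpolation=cv2.INTER_CUBIC))
E
```

```text
12.5 [ 0.5977 -0.1478  0.12  ] -6.22 [ 0.5  0.4 -0. ] 0.05268846116436213
```

View pics/i_wrist.png

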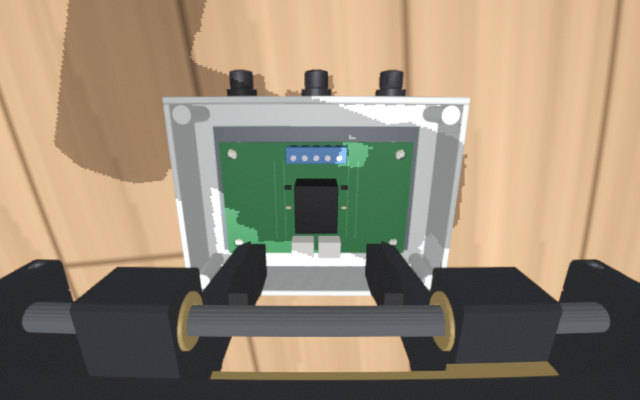

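View pics/i_z.png

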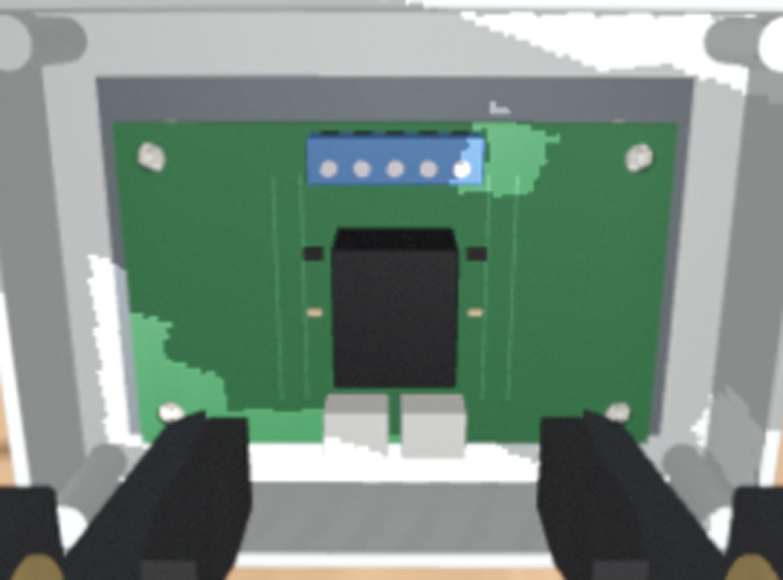

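Call:
apply_moves(motion=[0, 0.4, 0, 0.16, 0, 0, 0.4, 0, 0.16, 0, 0, 0.4, 0, 0.16, 0, 0, 0.4, 0.1, 0.16, 0, 0, 0.4, 0.4, 0.16, 0, 0, 0.4, 0.6, 0.16, 0, 0, 0.24, 0.7, 0, 0, 0, 0, 0.8, 0, 0], grip_force=40)

```text
clock: 13.35
ee_pos: [0.6664, -0.131, 0.0513]
orientation: [0.706, -0.706, 0.039, -0.038]
ft_force: [-0.4, 1.0, -0.1]
finger_gap: 0.0003
```

```bash
python3 snap.py j wrist
python3 - <<'E'
from h import *
s,d=pickle.load(open("j.pkl","rb"));a=np.radians(-6.35);Rm=np.array([[np.cos(a),-np.sin(a)],[np.sin(a),np.cos(a)]])
print("in box mm",((s["ee_pos"][:2]-[.5977,-.148])@Rm*1e3).round(1))
E
```

```text
13.35 [ 0.6664 -0.131   0.0513] -6.2 [-0.4  1.  -0.1] 0.00031651615230644044
in box mm [66.4 24.5]
```

View pics/j_wrist.png

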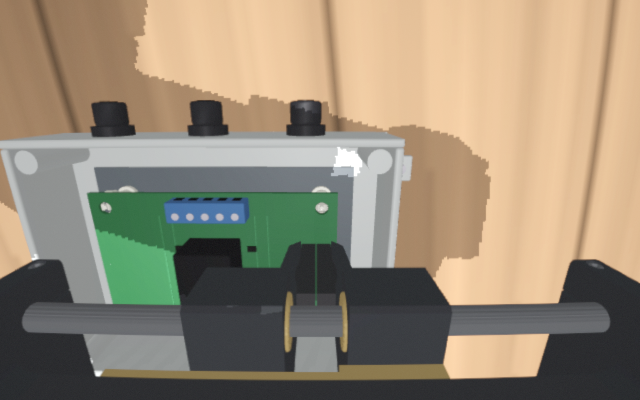

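Call:
apply_moves(motion=[0, 0, 0.2, 0, 0, 0, 0, 0.2, 0, 0, 0, 0, 0.16, 0, 0, 0, 0, 0.08, 0, 0, 0, 0, 0.04, 0, 0, 0, 0, 0.04, 0, 0, 0, 0, 0, 0, 0, 0, 0, 0, 0, 0])

```text
clock: 14.2
ee_pos: [0.666, -0.1312, 0.0359]
orientation: [-0.706, 0.706, -0.038, 0.038]
ft_force: [0.4, 0.5, -0.6]
finger_gap: 0.0004
```

Call:
apply_moves(motion=[0, 0, 0.02, 0, 0, 0, 0, 0.02, 0, 0, 0, 0, 0.02, 0, 0, 0, 0, 0.02, 0, 0, 0, 0, 0.02, 0, 0, 0, 0, 0.02, 0, 0, 0, 0, 0, 0, 0, 0, 0, 0, 0, 0])

```text
clock: 15.0
ee_pos: [0.666, -0.1311, 0.0327]
orientation: [0.706, -0.706, 0.038, -0.038]
ft_force: [0.1, -0.1, 0.9]
finger_gap: 0.0001
```

Call:
apply_moves(motion=[0, 0, 0.02, 0, 0, 0, 0, 0.02, 0, 0, 0, 0, 0.02, 0, 0, 0, 0, 0.02, 0, 0, 0, 0, 0.02, 0, 0, 0, 0, 0, 0, 0, 0, 0, 0, 0, 0, 0, 0, 0, 0, 0])

```text
clock: 15.8
ee_pos: [0.666, -0.1311, 0.0302]
orientation: [-0.706, 0.706, -0.038, 0.038]
ft_force: [-1.2, 0.2, -0.5]
finger_gap: 0.0007
```

Call:
apply_moves(motion=[0, 0, 0.02, 0, 0, 0, 0, 0.02, 0, 0, 0, 0, 0.02, 0, 0, 0, 0, 0.02, 0, 0, 0, 0, 0, 0, 0, 0, 0, 0, 0, 0, 0, 0, 0, 0, 0, 0, 0, 0, 0, 0])

```text
clock: 16.6
ee_pos: [0.666, -0.1311, 0.0282]
orientation: [-0.706, 0.706, -0.038, 0.038]
ft_force: [-0.5, -0.4, 0.9]
finger_gap: 0.0005
```

```bash
python3 snap.py k wrist side
```

```text
16.6 [ 0.666  -0.1311  0.0282] -6.22 [-0.5 -0.4  0.9] 0.0004530331423307368
```

View pics/k_wrist.png

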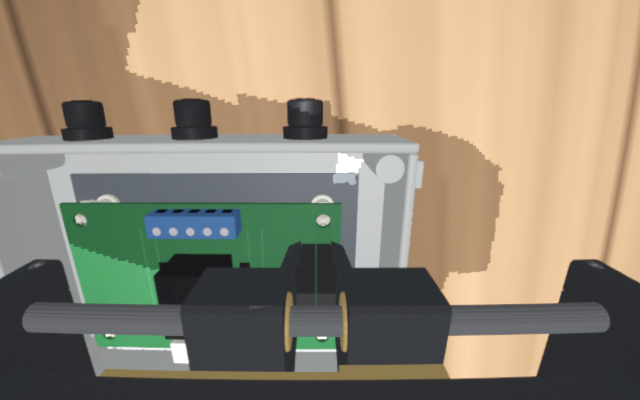

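Run:
```python
from h import *
for n,g in(("i",((400,154),(232,154))),("j",((322,208),(105,208))),("k",((323,220),(81,220)))):
    s,d=pickle.load(open(n+".pkl","rb"));c=d["wrist"]
    m=greenmask(c["img"]).astype(np.uint8)
    m[:, :]=cv2.morphologyEx(m,cv2.MORPH_CLOSE,np.ones((25,25))) 
    # left/right board edge at row of holes
    v=g[0][1]; xs=np.where(m[v])[0]; print(n,xs.min(),xs.max())
    for z in(.024,.027,.030,.033,.036):
        P=cast(c,[(xs.min()-.5,v),(xs.max()+.5,v)],z,s)[:,:2]; Q=cast(c,g,z,s)[:,:2]
        print(z,np.linalg.norm(P[0]-P[1]).round(4),np.linalg.norm(Q[0]-Q[1]).round(4))
s,d=pickle.load(open("k.pkl","rb"))
cv2.imwrite("pics/k_z.png",cv2.resize(d["wrist"]["img"][180:360,50:360,::-1],None,fx=2.5,fy=2.5,interpolation=cv2.INTER_CUBIC))
cv2.imwrite("pics/k_s.png",cv2.resize(d["side"]["img"][130:220,270:390,::-1],None,fx=6,fy=6,interpolation=cv2.INTER_CUBIC))
```

```text
i 220 411
0.024 0.1654 0.1446
0.027 0.1635 0.1429
0.03 0.1616 0.1413
0.033 0.1597 0.1396
0.036 0.1578 0.138
j 91 336
0.024 0.1677 0.1477
0.027 0.1651 0.1454
0.03 0.1625 0.1431
0.033 0.1599 0.1408
0.036 0.1573 0.1385
k 64 339
0.024 0.1686 0.1475
0.027 0.1656 0.1449
0.03 0.1626 0.1423
0.033 0.1597 0.1397
0.036 0.1567 0.1371
```

View pics/k_z.png

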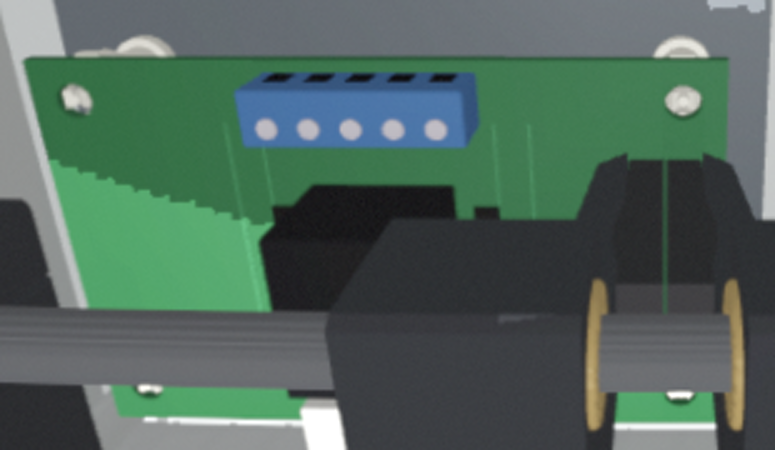

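View pics/k_s.png

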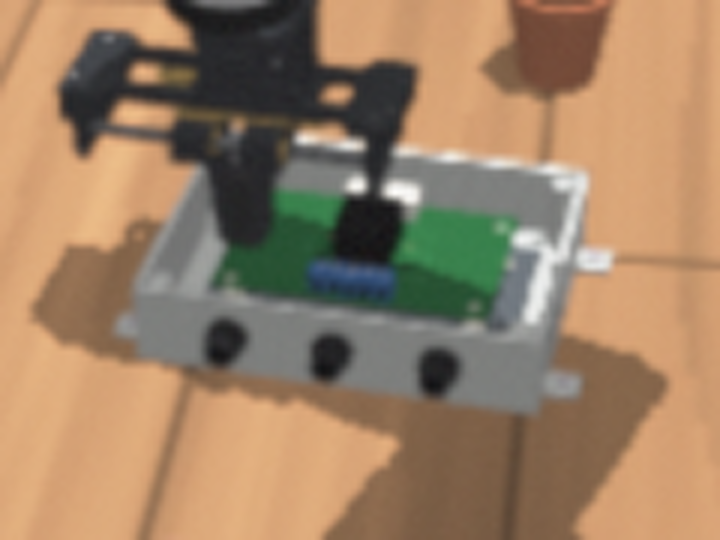

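Call:
apply_moves(motion=[0, 0, 0.02, 0, 0, 0, 0, 0.02, 0, 0, 0, 0, 0.02, 0, 0, 0, 0, 0.02, 0, 0, 0, 0, 0, 0, 0, 0, 0, 0, 0, 0, 0, 0, 0, 0, 0, 0, 0, 0, 0, 0])

```text
clock: 17.5
ee_pos: [0.666, -0.1311, 0.0262]
orientation: [-0.706, 0.706, -0.038, 0.038]
ft_force: [0.1, -0.1, -0.6]
finger_gap: 0.0003
```

Run:
```python
from plant import robot
for _ in range(4):
    s=robot.read_state(); robot.camera("wrist"); print(s["ft_force"].round(2),s["wrist_torque"].round(2))
```

```text
[ 0.13 -0.09 -0.62] [-0.05  0.12  0.01]
[0.44 0.39 0.39] [-0.05  0.07 -0.04]
[ 0.08  0.18 -0.49] [-0.05  0.04  0.01]
[ 0.49 -0.82 -0.27] [-0.07  0.07  0.05]
```

```bash
python3 snap.py l wrist
python3 - <<'E'
from h import *
s,d=pickle.load(open("l.pkl","rb"));c=d["wrist"]
cv2.imwrite("pics/l_z.png",cv2.resize(c["img"][190:370,50:360,::-1],None,fx=2.5,fy=2.5,interpolation=cv2.INTER_CUBIC))
print(proj(c,s["ee_pos"],s))
E
```

```text
17.7 [ 0.6659 -0.1312  0.0262] -6.22 [-0.  -0.1 -0.3] 0.00046141034767672334
[[315.82605814 241.69250678]]
```

View pics/l_z.png

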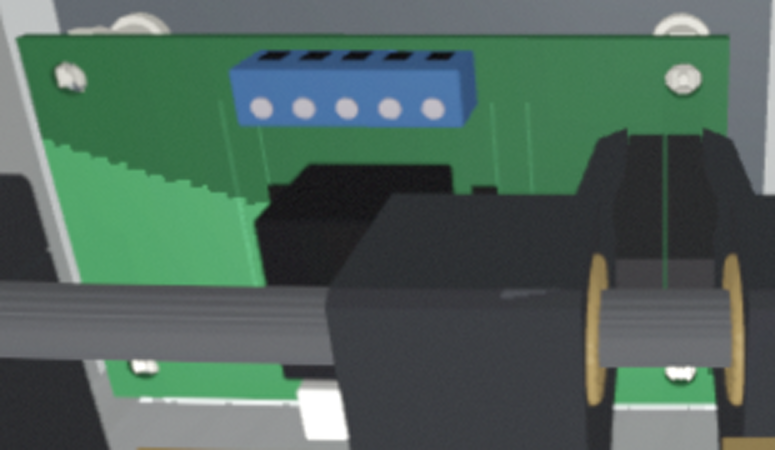

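Run:
```python
from h import *
s,d=pickle.load(open("k.pkl","rb"));c=d["side"]
p=s["ee_pos"]
for dz in(0,.006,.012): print(dz,((proj(c,p+[0,0,dz])-[270,130])*6+3).round(0))
a=np.radians(-6.35);Rm=np.array([[np.cos(a),-np.sin(a)],[np.sin(a),np.cos(a)]]);t=np.array([.5977,-.148])
for z in(.027,.033): print(z,((proj(c,np.c_[np.array([[.08,.05],[-.08,.05],[-.08,-.05],[.08,-.05]])@Rm.T+t,[z]*4])-[270,130])*6+3).round(0).tolist())
```

```text
0 [[247. 267.]]
0.006 [[247. 259.]]
0.012 [[247. 250.]]
0.027 [[212.0, 292.0], [489.0, 329.0], [520.0, 228.0], [258.0, 195.0]]
0.033 [[211.0, 283.0], [489.0, 321.0], [520.0, 220.0], [258.0, 187.0]]
```

Run:
```python
from h import *
def show(n,c,s,box,f,out):
    x0,y0,x1,y1=box; im=cv2.resize(c["img"][y0:y1,x0:x1,::-1],None,fx=f,fy=f,interpolation=cv2.INTER_CUBIC)
    T=T_state(s)
    for y in(0,-.019):
      for x in(0,.044,-.044) if n==0 else (0,):
        q=((proj(c,(T@[x,y,0,1])[:3],s)[0]-[x0,y0])*f+f/2).astype(int); cv2.drawMarker(im,[int(v) for v in q],(0,0,255) if y==0 else (255,0,0),0,12,1)
    cv2.imwrite(out,im)
s,d=pickle.load(open("first.pkl","rb"))
show(0,d["side"],s,(490,230,590,350),5,"pics/m1.png")
s,d=pickle.load(open("k.pkl","rb"))
show(1,d["side"],s,(270,120,390,220),5,"pics/m2.png")
a=cv2.imread("pics/m1.png");b=cv2.imread("pics/m2.png");h=max(a.shape[0],b.shape[0])
f=lambda i:cv2.copyMakeBorder(i,0,h-i.shape[0],0,0,0)
cv2.imwrite("pics/m.png",cv2.resize(np.hstack([f(a),f(b)]),(800,int(h*800/(a.shape[1]+b.shape[1])))))
```

```text
(no output)
```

View pics/m1.png

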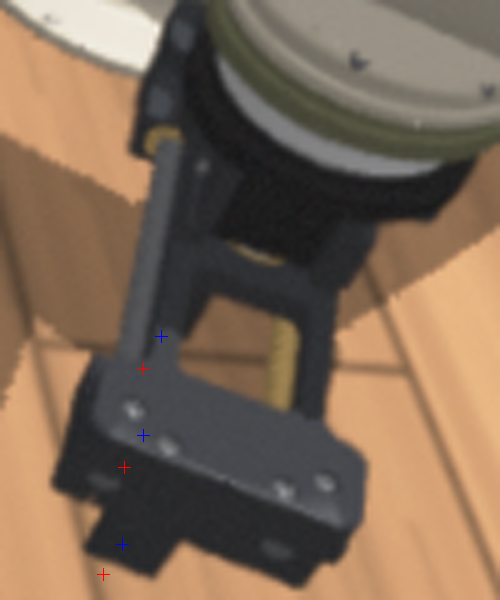

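View pics/m2.png

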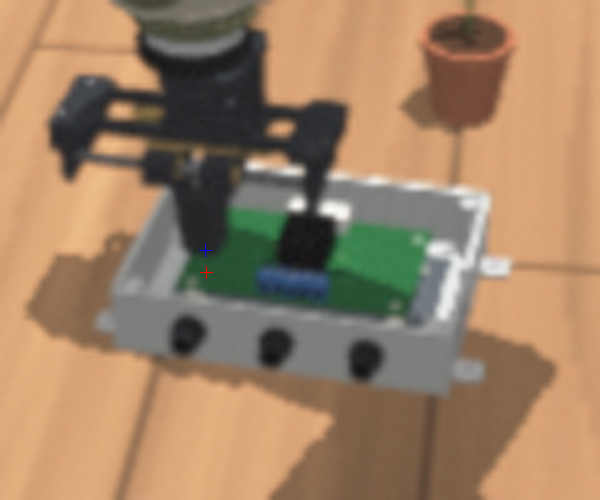

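Call:
apply_moves(motion=[0, 0, 0.02, 0, 0, 0, 0, 0.02, 0, 0, 0, 0, 0.02, 0, 0, 0, 0, 0.02, 0, 0, 0, 0, 0.02, 0, 0, 0, 0, 0.02, 0, 0, 0, 0, 0, 0, 0, 0, 0, 0, 0, 0])

```text
clock: 18.55
ee_pos: [0.6659, -0.1311, 0.0232]
orientation: [-0.706, 0.706, -0.038, 0.038]
ft_force: [-0.1, 0.2, -0.4]
finger_gap: 0.0004
```

Call:
apply_moves(motion=[0, 0, 0.02, 0, 0, 0, 0, 0.02, 0, 0, 0, 0, 0.02, 0, 0, 0, 0, 0.02, 0, 0, 0, 0, 0.02, 0, 0, 0, 0, 0.02, 0, 0, 0, 0, 0, 0, 0, 0, 0, 0, 0, 0])

```text
clock: 19.35
ee_pos: [0.666, -0.1311, 0.0202]
orientation: [0.706, -0.706, 0.038, -0.038]
ft_force: [1.0, -0.3, 0.1]
finger_gap: 0.0002
```

```bash
python3 snap.py n wrist side
python3 - <<'E'
from h import *
s,d=pickle.load(open("n.pkl","rb"))
a=cv2.resize(d["wrist"]["img"][190:370,50:360,::-1],None,fx=2.5,fy=2.5,interpolation=cv2.INTER_CUBIC)
b=cv2.resize(d["side"]["img"][140:220,290:360,::-1],None,fx=7,fy=7,interpolation=cv2.INTER_CUBIC)
cv2.imwrite("pics/n_z.png",a);cv2.imwrite("pics/n_s.png",b)
E
```

```text
19.35 [ 0.666  -0.1311  0.0202] -6.22 [ 1.  -0.3  0.1] 0.000201466966545833
```

View pics/n_z.png

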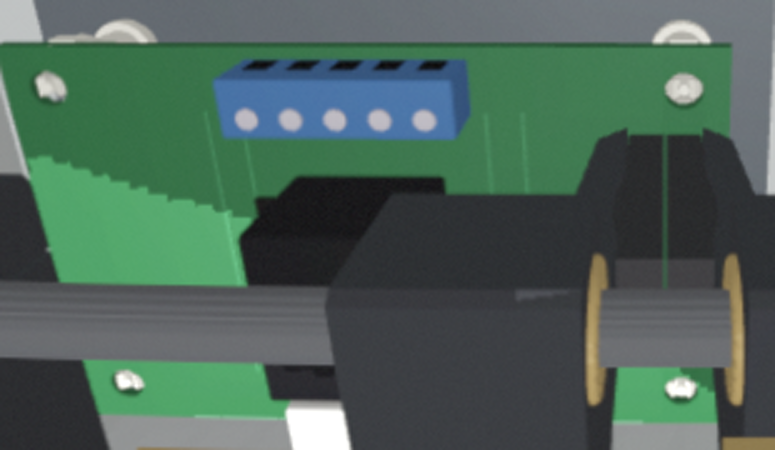

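View pics/n_s.png

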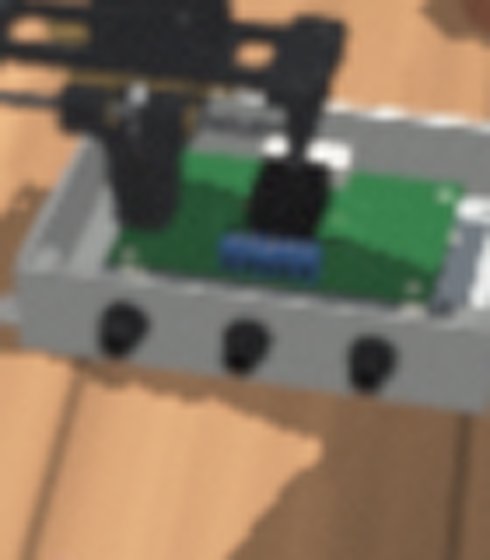

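Call:
apply_moves(motion=[0, 0, 0.02, 0, 0, 0, 0, 0.02, 0, 0, 0, 0, 0.02, 0, 0, 0, 0, 0.02, 0, 0, 0, 0, 0.02, 0, 0, 0, 0, 0.02, 0, 0, 0, 0, 0.02, 0, 0, 0, 0, 0, 0, 0])

```text
clock: 20.25
ee_pos: [0.6659, -0.1311, 0.0166]
orientation: [0.706, -0.706, 0.038, -0.038]
ft_force: [0.5, 0.7, -0.2]
finger_gap: 0.0006
```

Call:
apply_moves(motion=[0, 0, 0.02, 0, 0, 0, 0, 0.02, 0, 0, 0, 0, 0.02, 0, 0, 0, 0, 0.02, 0, 0, 0, 0, 0.02, 0, 0, 0, 0, 0.02, 0, 0, 0, 0, 0, 0, 0, 0, 0, 0, 0, 0])

```text
clock: 21.05
ee_pos: [0.666, -0.1311, 0.0138]
orientation: [0.706, -0.706, 0.038, -0.038]
ft_force: [0.6, 0.3, 1.3]
finger_gap: 0.0003
```

Call:
apply_moves(motion=[0, 0, 0.02, 0, 0, 0, 0, 0.02, 0, 0, 0, 0, 0.02, 0, 0, 0, 0, 0.02, 0, 0, 0, 0, 0, 0, 0, 0, 0, 0, 0, 0, 0, 0, 0, 0, 0, 0, 0, 0, 0, 0])

```text
clock: 21.85
ee_pos: [0.6661, -0.1312, 0.0119]
orientation: [-0.706, 0.706, -0.038, 0.039]
ft_force: [0.6, 0.8, 4.8]
finger_gap: 0.0004
```

Call:
apply_moves(motion=[0, 0, 0.02, 0, 0, 0, 0, 0.02, 0, 0, 0, 0, 0.02, 0, 0, 0, 0, 0.02, 0, 0, 0, 0, 0, 0, 0, 0, 0, 0, 0, 0, 0, 0, 0, 0, 0, 0, 0, 0, 0, 0])

```text
clock: 22.65
ee_pos: [0.6663, -0.1312, 0.0104]
orientation: [-0.706, 0.706, -0.038, 0.039]
ft_force: [0.1, 2.0, 7.8]
finger_gap: 0.0007
```

Call:
apply_moves(motion=[0, 0, 0.02, 0, 0, 0, 0, 0.02, 0, 0, 0, 0, 0.02, 0, 0, 0, 0, 0.02, 0, 0, 0, 0, 0.02, 0, 0, 0, 0, 0, 0, 0, 0, 0, 0, 0, 0, 0, 0, 0, 0, 0])

```text
clock: 23.45
ee_pos: [0.6664, -0.1311, 0.008]
orientation: [-0.706, 0.706, -0.038, 0.039]
ft_force: [-0.9, 2.4, 8.6]
finger_gap: 0.0007
```

Call:
apply_moves(motion=[0, 0, 0.02, 0, 0, 0, 0, 0.02, 0, 0, 0, 0, 0.02, 0, 0, 0, 0, 0.02, 0, 0, 0, 0, 0, 0, 0, 0, 0, 0, 0, 0, 0, 0, 0, 0, 0, 0, 0, 0, 0, 0])

```text
clock: 24.25
ee_pos: [0.6665, -0.1312, 0.0063]
orientation: [-0.706, 0.706, -0.038, 0.039]
ft_force: [-0.6, 2.2, 9.7]
finger_gap: 0.0004
```

Call:
apply_moves(motion=[0, 0, 0.02, 0, 0, 0, 0, 0.02, 0, 0, 0, 0, 0.02, 0, 0, 0, 0, 0.02, 0, 0, 0, 0, 0.02, 0, 0, 0, 0, 0, 0, 0, 0, 0, 0, 0, 0, 0, 0, 0, 0, 0])

```text
clock: 25.05
ee_pos: [0.6666, -0.1312, 0.0047]
orientation: [-0.706, 0.706, -0.037, 0.039]
ft_force: [-3.1, 2.0, 15.5]
finger_gap: 0.0005
```

```bash
python3 snap.py o wrist side
python3 - <<'E'
from h import *
s,d=pickle.load(open("o.pkl","rb"))
print(s["wrist_torque"].round(2))
a=cv2.resize(d["wrist"]["img"][200:380,30:360,::-1],None,fx=2.4,fy=2.4,interpolation=cv2.INTER_CUBIC)
cv2.imwrite("pics/o_z.png",a)
E
```

```text
25.05 [ 0.6666 -0.1312  0.0047] -6.21 [-3.1  2.  15.5] 0.0005070791641609842
[ 0.3   0.67 -0.03]
```

View pics/o_z.png

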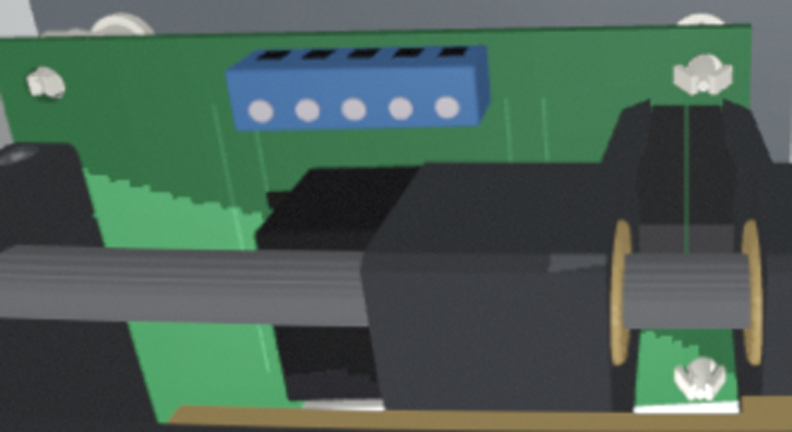

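Call:
apply_moves(motion=[0, 0, -1, 0, 0, 0, 0, -1, 0, 0, 0, -0.88, 0, 0, 0, 0, -0.88, 0, 0, 0, 0, -0.88, 0, 0, 0, 0, -0.88, 0, 0, 0, 0, -0.88, 0, 0, 0, 0, -0.88, 0, 0, 0])

```text
clock: 25.95
ee_pos: [0.5335, -0.1167, 0.0522]
orientation: [0.706, -0.706, 0.039, -0.038]
ft_force: [-0.5, 0.1, -0.1]
finger_gap: 0.0005
```

```bash
python3 snap.py p wrist
python3 - <<'E'
from h import *
s,d=pickle.load(open("p.pkl","rb"));a=np.radians(-6.35);Rm=np.array([[np.cos(a),-np.sin(a)],[np.sin(a),np.cos(a)]])
print("in box mm",((s["ee_pos"][:2]-[.5977,-.148])@Rm*1e3).round(1))
E
```

```text
25.95 [ 0.5335 -0.1167  0.0522] -6.22 [-0.5  0.1 -0.1] 0.0004783064071852568
in box mm [-67.3  24. ]
```

View pics/p_wrist.png

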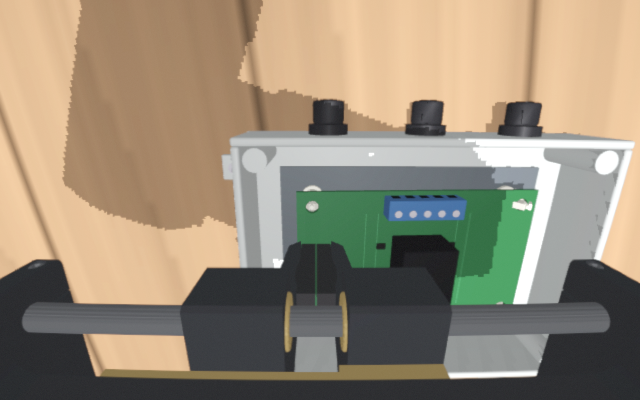

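Call:
apply_moves(motion=[0, 0.04, 0.4, 0, 0, 0, 0, 0.4, 0, 0, 0, 0, 0.3, 0, 0, 0, 0, 0.2, 0, 0, 0, 0, 0.1, 0, 0, 0, 0, 0.04, 0, 0, 0, 0, 0.04, 0, 0, 0, 0, 0.04, 0, 0])

```text
clock: 26.8
ee_pos: [0.5359, -0.117, 0.0149]
orientation: [-0.706, 0.706, -0.038, 0.039]
ft_force: [0.4, -0.2, 0.6]
finger_gap: 0.0003
```

Call:
apply_moves(motion=[0, 0, 0.04, 0, 0, 0, 0, 0.03, 0, 0, 0, 0, 0.03, 0, 0, 0, 0, 0.02, 0, 0, 0, 0, 0.02, 0, 0, 0, 0, 0.02, 0, 0, 0, 0, 0, 0, 0, 0, 0, 0, 0, 0])

```text
clock: 27.6
ee_pos: [0.5358, -0.1169, 0.0111]
orientation: [-0.706, 0.706, -0.038, 0.038]
ft_force: [-1.2, 1.4, 5.5]
finger_gap: 0.0002
```

Call:
apply_moves(motion=[0, 0, 0.02, 0, 0, 0, 0, 0.02, 0, 0, 0, 0, 0.02, 0, 0, 0, 0, 0.02, 0, 0, 0, 0, 0.02, 0, 0, 0, 0, 0.02, 0, 0, 0, 0, 0, 0, 0, 0, 0, 0, 0, 0])

```text
clock: 28.4
ee_pos: [0.5358, -0.1169, 0.008]
orientation: [-0.706, 0.706, -0.038, 0.038]
ft_force: [-2.5, 0.5, 6.1]
finger_gap: 0.0006
```

Call:
apply_moves(motion=[0, 0, 0.02, 0, 0, 0, 0, 0.02, 0, 0, 0, 0, 0.02, 0, 0, 0, 0, 0.02, 0, 0, 0, 0, 0, 0, 0, 0, 0, 0, 0, 0, 0, 0, 0, 0, 0, 0, 0, 0, 0, 0])

```text
clock: 29.2
ee_pos: [0.5358, -0.117, 0.0063]
orientation: [-0.706, 0.706, -0.038, 0.039]
ft_force: [-1.8, 1.5, 9.3]
finger_gap: 0.0001
```

Call:
apply_moves(motion=[0, 0, 0.02, 0, 0, 0, 0, 0.02, 0, 0, 0, 0, 0.02, 0, 0, 0, 0, 0.02, 0, 0, 0, 0, 0.02, 0, 0, 0, 0, 0, 0, 0, 0, 0, 0, 0, 0, 0, 0, 0, 0, 0])

```text
clock: 30.0
ee_pos: [0.5359, -0.1169, 0.0044]
orientation: [-0.706, 0.706, -0.038, 0.039]
ft_force: [-4.2, 1.8, 15.3]
finger_gap: 0.0004
```

```bash
python3 snap.py q wrist
python3 - <<'E'
from h import *
s,d=pickle.load(open("q.pkl","rb"))
a=cv2.resize(d["wrist"]["img"][190:380,270:600,::-1],None,fx=2.4,fy=2.4,interpolation=cv2.INTER_CUBIC)
cv2.imwrite("pics/q_z.png",a)
E
```

```text
30.0 [ 0.5359 -0.1169  0.0044] -6.21 [-4.2  1.8 15.3] 0.0003889387222802315
```

View pics/q_z.png

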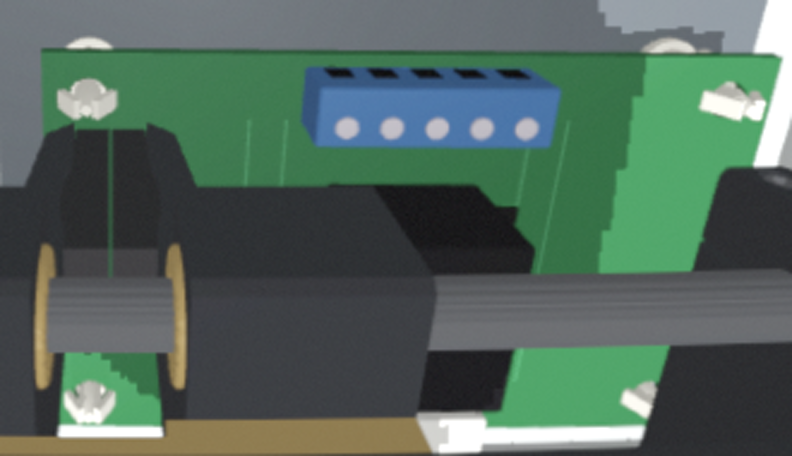

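Call:
apply_moves(motion=[0, 0, -0.4, 0, 0, 0, 0, -0.4, 0, 0, 0, 0, 0, -0.64, 0, 0, 0, 0, -0.64, 0, 0, 0, 0, -0.64, 0, 0, 0, 0.1, 0, 0, 0, 0, 0.2, 0, 0, 0, 0, 0, 0, 0])

```text
clock: 30.85
ee_pos: [0.5299, -0.1642, 0.0147]
orientation: [0.706, -0.706, 0.039, -0.038]
ft_force: [0.1, 0.2, 0.1]
finger_gap: 0.0005
```

```bash
python3 snap.py r wrist
python3 - <<'E'
from h import *
s,d=pickle.load(open("r.pkl","rb"));a=np.radians(-6.35);Rm=np.array([[np.cos(a),-np.sin(a)],[np.sin(a),np.cos(a)]])
print("in box mm",((s["ee_pos"][:2]-[.5977,-.148])@Rm*1e3).round(1))
E
```

```text
30.85 [ 0.5299 -0.1642  0.0147] -6.22 [0.1 0.2 0.1] 0.0004705287562003679
in box mm [-65.5 -23.6]
```

View pics/r_wrist.png

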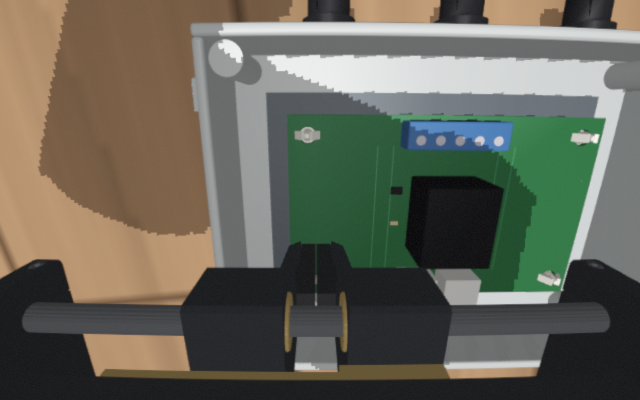

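Call:
apply_moves(motion=[0, 0, 0.04, 0, 0, 0, 0, 0.04, 0, 0, 0, 0, 0.04, 0, 0, 0, 0, 0.04, 0, 0, 0, 0, 0.04, 0, 0, 0, 0, 0.02, 0, 0, 0, 0, 0, 0, 0, 0, 0, 0, 0, 0])

```text
clock: 31.7
ee_pos: [0.5305, -0.1647, 0.0102]
orientation: [0.706, -0.706, 0.038, -0.038]
ft_force: [-0.2, 0.4, 0.2]
finger_gap: 0.0002
```

Call:
apply_moves(motion=[0, 0, 0.02, 0, 0, 0, 0, 0.02, 0, 0, 0, 0, 0.02, 0, 0, 0, 0, 0.02, 0, 0, 0, 0, 0.02, 0, 0, 0, 0, 0, 0, 0, 0, 0, 0, 0, 0, 0, 0, 0, 0, 0])

```text
clock: 32.5
ee_pos: [0.5305, -0.1647, 0.0077]
orientation: [-0.706, 0.706, -0.038, 0.038]
ft_force: [0.3, 0.6, 0.8]
finger_gap: 0.0005
```

Call:
apply_moves(motion=[0, 0, 0.02, 0, 0, 0, 0, 0.02, 0, 0, 0, 0, 0.02, 0, 0, 0, 0, 0.02, 0, 0, 0, 0, 0.02, 0, 0, 0, 0, 0, 0, 0, 0, 0, 0, 0, 0, 0, 0, 0, 0, 0])

```text
clock: 33.3
ee_pos: [0.5306, -0.1647, 0.006]
orientation: [-0.706, 0.706, -0.038, 0.039]
ft_force: [-1.9, 0.7, 9.7]
finger_gap: 0.0005
```

Call:
apply_moves(motion=[0, 0, 0.02, 0, 0, 0, 0, 0.02, 0, 0, 0, 0, 0.02, 0, 0, 0, 0, 0.02, 0, 0, 0, 0, 0, 0, 0, 0, 0, 0, 0, 0, 0, 0, 0, 0, 0, 0, 0, 0, 0, 0])

```text
clock: 34.1
ee_pos: [0.5306, -0.1648, 0.0045]
orientation: [-0.706, 0.706, -0.038, 0.039]
ft_force: [-4.9, 1.1, 14.3]
finger_gap: 0.0002
```

Call:
apply_moves(motion=[0, 0, 0.02, 0, 0, 0, 0, 0.02, 0, 0, 0, 0, 0.02, 0, 0, 0, 0, 0, 0, 0, 0, 0, 0, 0, 0, 0, 0, 0, 0, 0, 0, 0, 0, 0, 0, 0, 0, 0, 0, 0])

```text
clock: 34.9
ee_pos: [0.5306, -0.1648, 0.0035]
orientation: [-0.706, 0.706, -0.038, 0.039]
ft_force: [-6.0, 2.1, 19.8]
finger_gap: 0.0007
```

Call:
apply_moves(motion=[0, 0, -1, 0, 0, 0, 0, -1, 0, 0, 0, 0.88, 0, 0, 0, 0, 0.88, 0, 0, 0, 0, 0.88, 0, 0, 0, 0, 0.88, 0, 0, 0, 0, 0.88, 0, 0, 0, 0, 0.88, 0, 0, 0])

```text
clock: 35.7
ee_pos: [0.6625, -0.1789, 0.0514]
orientation: [0.706, -0.706, 0.039, -0.038]
ft_force: [-0.8, -0.1, 0.8]
finger_gap: 0.0003
```

```bash
python3 snap.py t wrist
python3 - <<'E'
from h import *
s,d=pickle.load(open("t.pkl","rb"));a=np.radians(-6.35);Rm=np.array([[np.cos(a),-np.sin(a)],[np.sin(a),np.cos(a)]])
print("in box mm",((s["ee_pos"][:2]-[.5977,-.148])@Rm*1e3).round(1))
E
```

```text
35.7 [ 0.6625 -0.1789  0.0514] -6.22 [-0.8 -0.1  0.8] 0.00031156170823452205
in box mm [ 67.8 -23.6]
```

View pics/t_wrist.png

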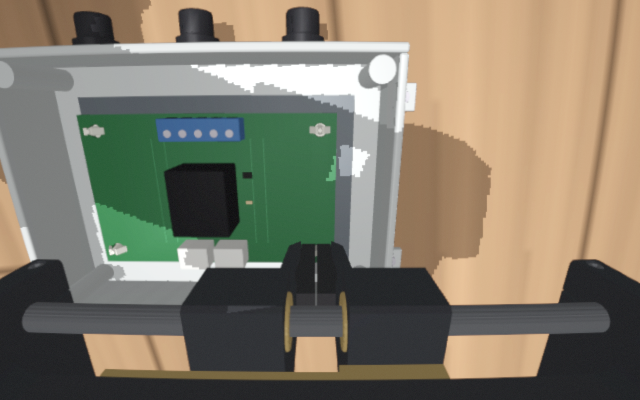

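Call:
apply_moves(motion=[0, -0.04, 0.4, 0, 0, 0, 0, 0.4, 0, 0, 0, 0, 0.4, 0, 0, 0, 0, 0.2, 0, 0, 0, 0, 0.1, 0, 0, 0, 0, 0.06, 0, 0, 0, 0, 0.04, 0, 0, 0, 0, 0.02, 0, 0])

```text
clock: 36.55
ee_pos: [0.6609, -0.1789, 0.0114]
orientation: [-0.706, 0.706, -0.038, 0.039]
ft_force: [-0.7, 0.3, 0.5]
finger_gap: 0.0005
```

Call:
apply_moves(motion=[0, 0, 0.02, 0, 0, 0, 0, 0.02, 0, 0, 0, 0, 0.02, 0, 0, 0, 0, 0.02, 0, 0, 0, 0, 0.02, 0, 0, 0, 0, 0.02, 0, 0, 0, 0, 0, 0, 0, 0, 0, 0, 0, 0])

```text
clock: 37.35
ee_pos: [0.6607, -0.1789, 0.0082]
orientation: [0.706, -0.706, 0.038, -0.038]
ft_force: [-1.1, 0.1, -1.0]
finger_gap: 0.0001
```

Call:
apply_moves(motion=[0, 0, 0.02, 0, 0, 0, 0, 0.02, 0, 0, 0, 0, 0.02, 0, 0, 0, 0, 0.02, 0, 0, 0, 0, 0.02, 0, 0, 0, 0, 0, 0, 0, 0, 0, 0, 0, 0, 0, 0, 0, 0, 0])

```text
clock: 38.15
ee_pos: [0.6608, -0.1789, 0.0065]
orientation: [-0.706, 0.706, -0.038, 0.039]
ft_force: [-2.6, 1.2, 7.4]
finger_gap: 0.0001
```

Call:
apply_moves(motion=[0, 0, 0.02, 0, 0, 0, 0, 0.02, 0, 0, 0, 0, 0.02, 0, 0, 0, 0, 0.02, 0, 0, 0, 0, 0, 0, 0, 0, 0, 0, 0, 0, 0, 0, 0, 0, 0, 0, 0, 0, 0, 0])

```text
clock: 38.95
ee_pos: [0.6609, -0.179, 0.0053]
orientation: [-0.706, 0.706, -0.038, 0.039]
ft_force: [-4.6, 0.8, 12.4]
finger_gap: 0.0001
```

Call:
apply_moves(motion=[0, 0, 0.02, 0, 0, 0, 0, 0.02, 0, 0, 0, 0, 0.02, 0, 0, 0, 0, 0, 0, 0, 0, 0, 0, 0, 0, 0, 0, 0, 0, 0, 0, 0, 0, 0, 0, 0, 0, 0, 0, 0])

```text
clock: 39.75
ee_pos: [0.661, -0.179, 0.0043]
orientation: [-0.706, 0.706, -0.038, 0.039]
ft_force: [-5.4, 2.0, 14.2]
finger_gap: 0.0001
```

Call:
apply_moves(motion=[0, 0, -1, 0, 0, 0, 0, -1, 0, 0, 0, 0, -1, 0, 0, 0, -0.4, -1, -0.6, 0, 0, -0.5, -1, -0.7, 0, 0, -0.6, -1, -0.7, 0, 0, -0.6, -0.6, -0.7, 0, 0, -0.5, 0, -0.7, 0])

```text
clock: 40.55
ee_pos: [0.5869, -0.2573, 0.1697]
orientation: [-0.705, 0.707, -0.037, 0.04]
ft_force: [-0.1, -0.2, 0.2]
finger_gap: 0.0009
```

Call:
apply_moves(motion=[0, 0, 0, 0, 0, 0, 0, 0, 0, 0, 0, 0, 0, 0, 0, 0, 0, 0, 0, 0, 0, 0, 0, 0, 0, 0, 0, 0, 0, 0, 0, 0, 0, 0, 0, 0, 0, 0, 0, 0])

```text
clock: 41.35
ee_pos: [0.587, -0.2562, 0.1672]
orientation: [0.706, -0.706, 0.038, -0.038]
ft_force: [-0.2, 0.2, -0.7]
finger_gap: 0.0006
```

```bash
python3 snap.py v wrist top side
python3 - <<'E'
from h import *
s,d=pickle.load(open("v.pkl","rb"))
cv2.imwrite("pics/v_z.png",cv2.resize(d["wrist"]["img"][0:190,190:450,::-1],None,fx=3,fy=3,interpolation=cv2.INTER_CUBIC))
E
```

```text
41.35 [ 0.587  -0.2562  0.1672] -6.21 [-0.2  0.2 -0.7] 0.000613503492046041
```

View pics/v_z.png

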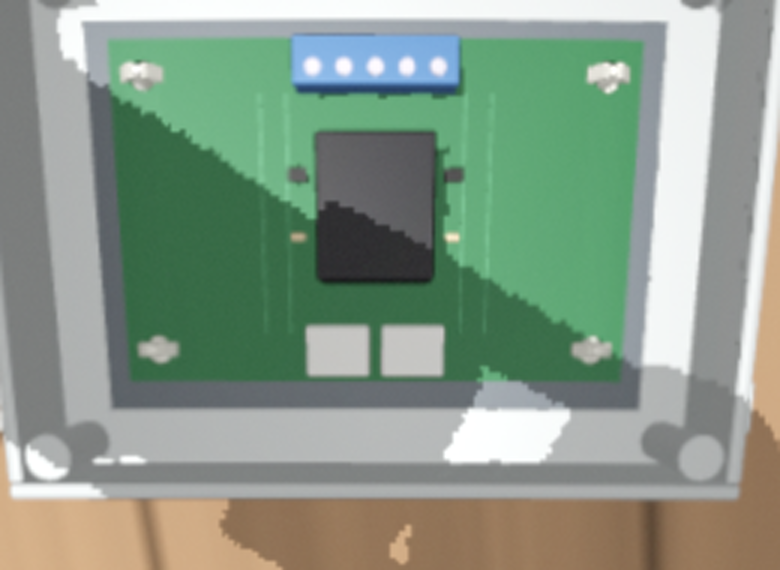

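View pics/v_side.png

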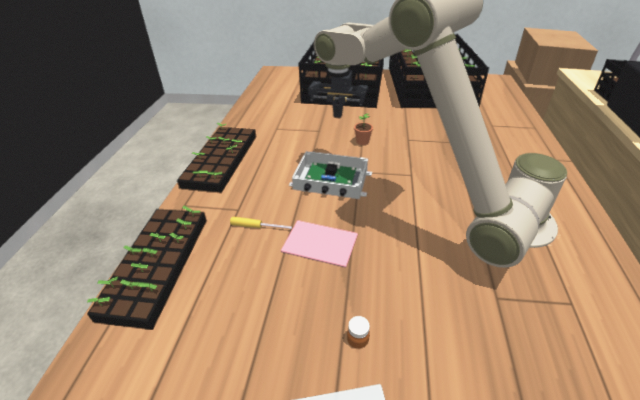

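Run:
```python
from h import *
s,d=pickle.load(open("v.pkl","rb"));c=d["wrist"]
m=greenmask(c["img"]).astype(np.uint8); m=cv2.morphologyEx(m,cv2.MORPH_CLOSE,np.ones((5,5)))
b,l=blobs(m,500); ct=max(cv2.findContours((l==b[0][2]).astype(np.uint8),0,2)[0],key=cv2.contourArea)
h=cv2.convexHull(ct).reshape(-1,2).astype(float); ctr=h.mean(0)
C=[h[np.argmax((h-ctr)@v)] for v in([1,-1],[-1,-1],[-1,1],[1,1])]
print(C)
for z in(.024,.027,.030):
    P=cast(c,C,z,s)[:,:2]; t,a,r=fit(P,np.array([[80,50],[-80,50],[-80,-50],[80,-50]])/1e3)
    print(z,t.round(4),a.round(2),(r*1e3).round(1).tolist())
_,d0=pickle.load(open("first.pkl","rb"))
f=lambda x:x["side"]["img"].astype(int)
for n,(x0,y0,x1,y1) in dict(pot=(350,108,378,146),jar=(342,312,376,350),driver=(225,212,292,234)).items():
    print(n,np.abs(f(d)-f(d0))[y0:y1,x0:x1].mean().round(2))
```

```text
[array([402.,  14.]), array([228.,  32.]), array([234., 125.]), array([395., 125.])]
0.024 [ 0.5973 -0.1512] -4.26 [[1.0, 0.0], [1.5, -9.5], [-0.6, 7.4], [-1.9, 2.0]]
0.027 [ 0.5973 -0.1515] -4.26 [[0.2, -0.4], [2.2, -9.9], [0.2, 7.8], [-2.6, 2.5]]
0.03 [ 0.5972 -0.1518] -4.26 [[-0.6, -0.8], [2.9, -10.4], [1.1, 8.1], [-3.3, 3.1]]
pot 5.18
jar 4.37
driver 5.7
```

Run:
```python
from h import *
s,d=pickle.load(open("v.pkl","rb"));c=d["wrist"]
C=[(190+x/3-.33,y/3-.33) for x,y in((643,41),(107,39),(128,381),(620,382))]
for z in(.024,.027,.030,.033):
    P=cast(c,C,z,s)[:,:2]; t,a,r=fit(P,np.array([[80,50],[-80,50],[-80,-50],[80,-50]])/1e3)
    print(z,t.round(4),a.round(2),(r*1e3).round(1).tolist())
_,d0=pickle.load(open("first.pkl","rb"))
for n,(x0,y0,x1,y1) in dict(pot=(350,108,378,146),jar=(342,312,376,350),driver=(225,212,292,234),floor=(100,330,300,390)).items():
    g=lambda q:cv2.cvtColor(q["side"]["img"][y0:y1,x0:x1],cv2.COLOR_RGB2GRAY).astype(np.float32)
    print(n,cv2.phaseCorrelate(g(d0),g(d)))
```

```text
0.024 [ 0.5977 -0.148 ] -6.41 [[0.8, 0.3], [-0.6, 0.5], [-1.3, -0.4], [1.1, -0.5]]
0.027 [ 0.5977 -0.1483] -6.41 [[-0.0, -0.1], [0.1, -0.0], [-0.5, 0.0], [0.4, 0.1]]
0.03 [ 0.5976 -0.1486] -6.41 [[-0.8, -0.5], [0.8, -0.6], [0.4, 0.4], [-0.3, 0.7]]
0.033 [ 0.5976 -0.1489] -6.41 [[-1.7, -0.9], [1.5, -1.2], [1.2, 0.8], [-1.1, 1.2]]
pot ((-0.0033803602159228063, -0.05555795385657447), 0.9923839934666951)
jar ((0.015021123284888915, 0.012323187415251624), 0.9907122956381904)
driver ((0.026919626658923335, -0.020394715939309194), 1.0010137161998838)
floor ((0.0025585208281881933, -0.003634594922051093), 1.0048380846977234)
```

The board's corners fit best at z = 0.027, its home height, and all four posts show their barbs spread above the board. The pot, jar and screwdriver haven't moved. I'm handing it in.

```bash
python3 -c "
from plant import robot
print(robot.job_done())"
```

```text
the job is handed in; nothing more can be done
None
```

The board is in the grey box on all four standoffs, component side up, with the blue terminal strip towards the glands. I handed it in at about 41.5 s of the 72 s allowed. No verdict came back.

**What I did:** I gripped the board by the black module, set it loosely on the four posts and let go. I then pressed with shut fingers beside standoffs 1, 2, 3 and 4 in turn. The highest force I read was about 20 N, at standoff 3, and the others were 14–16 N. I could only read the force at the end of each 0.8 s move, so I did not see the peak at each snap.

**Last checks:**
- **Clicked through:** all four posts show their barbs spread above the board. Under 14–15.5 N the board gave at nearly the same height beside all four (readings 4.3–4.7 mm).
- **Lying home:** the board's corners fit best with its top at 27 mm, the home height, to within about 0.5 mm. Its centre and angle match the box to within about 0.3 mm and 0.1°.
- **Left alone:** the pot, jar and screwdriver show no shift in the side camera beyond 0.06 px. The gripper was clear of everything when I handed in.

**What did not go as expected:**
- **Fingertip offset:** contact came about 19 mm lower than the stated TCP implied, so the fingertips sit about 19 mm behind it. This made the first descent slow, and the grip on the module was only a few millimetres deep, though it held.
- **Standoffs 3 and 4:** these probably clicked while I was pressing beside their neighbours, 2 and 1. The board was already at home height when I reached them, so pressing there only confirmed it.
- **Mask check:** one automatic corner check failed because a shadow spoiled the colour mask. I read the corners off the picture by eye instead.

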